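Load the weld inspection stage

TASK

Get the weld inspection stage ready: seat the stepped reference block fully down in its matching pocket, and lift every weld coupon off the turntable and set it down flat on its base in a bay of its own, centred between the two stops and square with them. Only when everything is loaded, push the console's lever all the way over, away from the robot. Leave the tools lying around the bench where they are.

Things in the scene. Friction and masses are not known exactly. Their poses are not given: they have to be found in the camera images.
- coupon1: welded T-shaped test coupon of steel, 0.46 kg: base plate 90 x 44 x 8 mm (long side along its x, width along y) with an upright web, 10 mm thick and 90 mm long, along its middle; top of web 38 mm above the underside. Origin: centre of the underside, z up. Starts standing on the turntable's disc. Three or four alike; any may go in any bay, either end first. None if absent
- coupon2: welded T-shaped test coupon of steel, 0.46 kg: base plate 90 x 44 x 8 mm (long side along its x, width along y) with an upright web, 10 mm thick and 90 mm long, along its middle; top of web 38 mm above the underside. Origin: centre of the underside, z up. Starts standing on the turntable's disc. Three or four alike; any may go in any bay, either end first. None if absent
- coupon3: welded T-shaped test coupon of steel, 0.46 kg: base plate 90 x 44 x 8 mm (long side along its x, width along y) with an upright web, 10 mm thick and 90 mm long, along its middle; top of web 38 mm above the underside. Origin: centre of the underside, z up. Starts standing on the turntable's disc. Three or four alike; any may go in any bay, either end first. None if absent
- coupon4: welded T-shaped test coupon of steel, 0.46 kg: base plate 90 x 44 x 8 mm (long side along its x, width along y) with an upright web, 10 mm thick and 90 mm long, along its middle; top of web 38 mm above the underside. Origin: centre of the underside, z up. Starts standing on the turntable's disc. Three or four alike; any may go in any bay, either end first. None if absent
- block: stepped steel reference block, about 0.6 kg, 80 mm long: a thick part 50 x 40 mm, 36 mm high, and at one end a narrow tongue 30 x 22 mm, 14 mm high. Origin: on the underside, midway of the length, on the centre line; x points along it to the tongue: thick part x -40..+10 mm (middle -15 mm), tongue +10..+40 mm; z up. Starts on the bench in front of the console
- bay1 (a point): point on the stage's top face, midway between the two stops of one bay and in line with them (20 mm above the bench). x runs from the near stop to the far one, z up. Stage: fixed plate 160 x 385 x 20 mm, four bays in a row 75 mm apart, then the pocket 85 mm on. Stops: black blocks 12 mm high, 44 mm wide like a coupon, 114 mm apart face to face (12 mm spare at each end); sides open
- bay2 (a point): point on the stage's top face, midway between the two stops of one bay and in line with them (20 mm above the bench). x runs from the near stop to the far one, z up. Alike with bay1
- bay3 (a point): point on the stage's top face, midway between the two stops of one bay and in line with them (20 mm above the bench). x runs from the near stop to the far one, z up. Alike with bay1
- bay4 (a point): point on the stage's top face, midway between the two stops of one bay and in line with them (20 mm above the bench). x runs from the near stop to the far one, z up. Alike with bay1
- pocket (a point): centre of the floor of the black-walled pocket on the stage, shaped like the block with 2.5 mm to spare all round. Walls stand 12 mm above the floor, 8 mm thick at the thick part. The floor is the stage's top, 20 mm above the bench. Seated, the block's origin lies here and its x (tongue) points along this x, away from the robot; z up
- turntable: base of the welding turntable, fixed to the bench. On it a round steel disc, 320 mm across, top 60 mm above the bench, spins freely about the vertical: a light sideways push turns it with all that lies on it. Origin: under the disc's centre, on the bench. The turntable stands on one side of the robot, the stage on the other; the sides vary
- console: fixed grey box, 100 x 90 x 30 mm, near the middle of the bench, that carries the lever. Origin: centre of its underside. The lever's pivot lies 30 mm above it along its z; the lever swings towards the console's own +x (away from the robot)
- lever (a joint): lever angle in rad: about 0 leaning to the robot (off), 1.0 leaning fully away (on); stays where left, resists with less than 2 N at the tip, end stop at 1.0. Rod 10 mm thick, 80 mm from pivot to knob centre; at 0 it leans 0.5 rad back from vertical, at 1.0 0.5 rad forward
- lever_tip (a point): centre of the lever's black ball knob, 26 mm across
- hammer: hand hammer about 240 mm long lying at the far side of the bench. Origin: centre of its underside. To be left alone
- brush: short-handled flat brush about 180 mm long lying at the far side of the bench. Origin: centre of its underside. To be left alone
- square: flat 90 x 90 mm corner square, 18 mm high at most, lying beyond the console, at the far side of the bench. Origin: centre of its underside. To be left alone
Not all that is in view belongs to the job. What is shaped like the coupon3 but pink, purple or yellow is not meant.

How it is judged:
By the outcome, as a careful person would: the job done as asked, in the order asked, and still so for the second after the job is handed in, with the robot touching nothing.
Of coupon1, coupon2, coupon3, coupon4 only 3 to 4 are there at a start; the rules pass over those that are not, and their reading is None.
At some moment in a run one of coupon1, coupon2, coupon3, coupon4, block may be knocked a few centimetres aside while the robot is not near it.
It also fails if it takes over 210 s, if anything falls off the work surface, if the arm or the gripper's body presses on something with over 40 N, if the wrist force passes 120 N, or if a joint passes its speed limit or range.

ROBOT

A 6-joint arm with a two-finger parallel gripper is mounted at the origin on the work surface. World frame = base frame: x ahead of the robot, y to its left, z up, the work surface at z = 0. Lengths are in m, angles in degrees, forces in N, time in s.
With the tool pointing down it reaches from about 0.3 to 0.85 m from the base axis. Payload 5.4 kg.
Tool frame: the origin (TCP) lies between the finger pads; the fingertips stand ctrl.tcp_to_tips ahead of it and the grasp point (between the pads) lies 11 mm behind it (ctrl.tcp_to_tips is the distance from the TCP to the fingertips, in m); z points along the fingers, y is the direction in which the jaws open and shut (so a half turn about z gives the same grasp; the last joint's range is limited). The gripper opens to 85 mm and grips with 20 to 120 N. Pads are 22 mm wide; open, the fingers measure 114 mm over their backs; the gripper's body (76 mm by 85 mm) begins 54 mm behind the grasp point. The pads swing forward as they close: fully open they stand 13 mm farther back than shut.
Start: joints at [56.832, 9.076, 91.501, -0, 79.423, -12.038], TCP at [0.207, 0.536, 0.239] pointing down, gripper open.
Joint ranges: [-166.64, 166.64], [-54.1, 131.32], [10.49, 154.53], [-73.88, 253.88], [9.74, 151.15], [-171.62, 171.62]. Speed limits (degrees/s): [147.25, 147.25, 180, 180, 180, 180].

INTERFACE

Orientations are given as [roll, pitch, yaw] about the fixed x, y, z axes, in that order (R = Rz(yaw) Ry(pitch) Rx(roll)).
In Python, from plant import ctrl, vision gives the robot as it stands.
- The arm moves only by the tool send_rows, never from a script. Its argument "rows" is a list of rows, each a list of 3 entries, a list of its own where there are three numbers: the shift along the tool's x, y, z in m, then the turn, a rotation vector about the tool's x, y, z in degrees, then the closure, from 0 (fully open) to 1 (shut). In form: [[[dx, dy, dz], [ax, ay, az], hand], ...]. A call has exactly 10 rows; each row is the pose to reach, as a shift and turn from the pose commanded when the call began, along the tool's axes at that moment; what a row does not reach only later rows make up. A row lasts 1/8 s, in which the tool goes at most 62.5 mm and 10.7 degrees, less where a joint would pass 70% of its speed; a pose out of reach is approached as far as the arm can. A call with a gripper value outside its range is refused whole. The fingers move at their own pace and stop on an object; "squeeze" is the grip in N (left out, the last holds). Time passes only in rows, so rows that repeat a pose let the fingers close, or fill a call up. It gives the time, the measured TCP pose, the force and the opening at its end, in the units of the state.
- ctrl.get_obs(): the state, without advancing time (a new reading comes with each control period).
- vision.snapshot(name): name is "side" or "top"; returns a dict with "frame" (480x640x3 uint8, red, green, blue), "depth" (480x640 float32, m along the optical axis (not along the pixel's ray), 0 where there is no reading), "fx", "fy", "cx", "cy" (pixels), "k1" (the pictures are not rectified: a ray, as slopes to the right and down, at radius r is drawn at 1 + k1 r^2 times it, then the intrinsics apply), "extrinsics" (4x4, takes a point from camera to world coordinates). Camera axes: x right, y down, z forward; pixel columns grow to the right and rows downward; lengths in m; the calibration is good to about 2 mm. A picture is of the moment at which its call begins.
- ctrl.job_done(): hands the job in, once; it reports no verdict.
The state is a dict: "clock": time; "joint_pos": joint angles; "qvel": joint speeds; "joint_efforts": joint torques, N m; "eef_pos": TCP position; "tcp_rot": TCP orientation; "ft_force": force on the tool from outside, world axes, zero at the start; "moment": the same for the moment, N m; "width": finger opening in m.
Only numpy, scipy, OpenCV 4.12 (cv2) and the standard library are available. Lean on these libraries where they do the work, as an engineer would, in place of code of your own. Each camera call takes 0.05 s, during which the arm holds its last target.

## Working session

There is one attempt and no reset: what is moved stays moved. The work goes in short steps, Python scripts to look and compute and a tool call to move; the robot and the scene stay as the last step left them, time stands still between calls to the robot, and variables do not carry over. Pictures are saved under pics/ and viewed, and the job is handed in when it is done.

Besides the shell and the picture viewer there is one more tool, called after "Emit:" in YAML: its name, and indented under it one key for each argument. send_rows: Moves the arm, as the interface text tells. Its arguments: {"type":"object","properties":{"rows":{"type":"array"},"squeeze":{"type":"number"}},"required":["rows"]}

```bash
ls -la; mkdir -p pics
cat > h.py <<'E'
import numpy as np, cv2
from plant import ctrl, vision
E
python3 - <<'E'
from h import *
print(ctrl.get_obs(), ctrl.tcp_to_tips)
for n in ("side","top"):
    s=vision.snapshot(n); cv2.imwrite(f"pics/{n}0.png",s["frame"][:,:,::-1]); np.savez(f"{n}0.npz",**s)
    print(n,[s[k] for k in("fx","fy","cx","cy","k1")],s["extrinsics"].round(4).tolist())
E
```

```text
total 12
drwxr-xr-x  3 agent agent 4096 Dec  7 15:40 .
drwxr-xr-x 23 root  root  4096 Dec  7 15:40 ..
drwxr-xr-x  2 agent agent 4096 Dec  7 15:40 pics
{'clock': 0.0, 'joint_pos': array([ 5.68297261e+01,  9.11431995e+00,  9.15741203e+01, -2.07633753e-04,
        7.94244775e+01, -1.20384459e+01]), 'qvel': array([ 0.03737193,  0.00478086,  0.07492387,  0.00188318,  0.07910005,
       -0.0374151 ]), 'joint_efforts': array([ 3.02538547e-04, -3.95992792e+01, -3.31433737e+01, -5.81685049e-05,
        8.23228445e-03,  1.71824991e-05]), 'eef_pos': array([0.2069825 , 0.53580285, 0.23828352]), 'tcp_rot': array([-1.79889523e+02, -2.33514807e-02,  1.58868188e+02]), 'ft_force': array([ 0.10609835, -0.19775334,  0.68234821]), 'moment': array([-0.00505281,  0.03442753,  0.06216637]), 'width': 0.08573652395759726} 0.008
side [557.9641401900374, 557.9641401900374, 320.0924520036436, 244.285549983195, -0.0036755543012566834] [[0.9306, -0.1878, 0.3143, 0.0764], [-0.366, -0.5033, 0.7828, -0.9783], [0.0112, -0.8434, -0.5371, 0.7963], [0.0, 0.0, 0.0, 1.0]]
top [565.3565078363248, 565.3565078363248, 326.7643907498345, 228.1715080848088, 0.023771732158394416] [[-0.0126, -0.9866, 0.1629, 0.2311], [-0.9999, 0.0141, 0.0082, 0.0628], [-0.0104, -0.1628, -0.9866, 1.8147], [0.0, 0.0, 0.0, 1.0]]
```

View pics/top0.png

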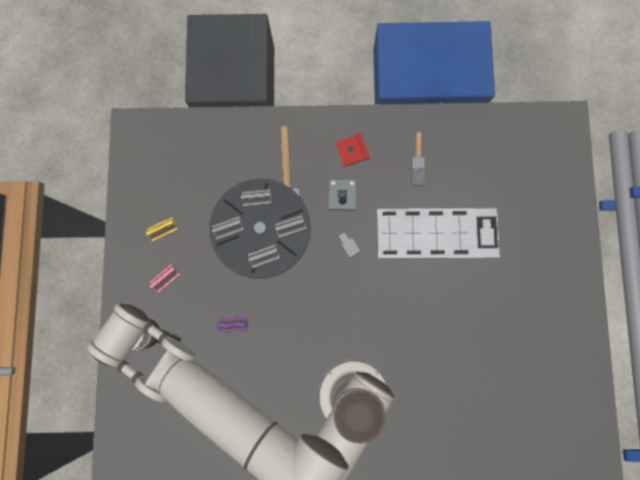

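View pics/side0.png

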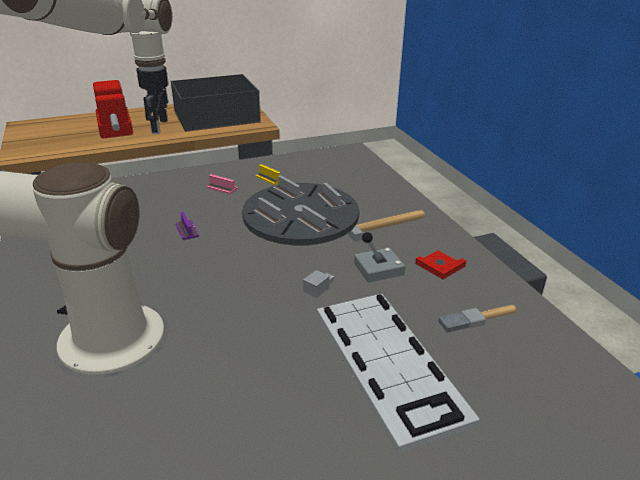

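```bash
cat >> h.py <<'E'
def K(s): return np.array([[s["fx"],0,s["cx"]],[0,s["fy"],s["cy"]],[0,0,1.]])
def D(s): return np.array([float(s["k1"]),0,0,0.])
def ray(s,uv):
    uv=np.asarray(uv,float).reshape(-1,1,2)
    n=cv2.undistortPoints(uv,K(s),D(s)).reshape(-1,2)
    E=s["extrinsics"]; d=np.c_[n,np.ones(len(n))]@E[:3,:3].T
    return E[:3,3],d
def onplane(s,uv,z):
    o,d=ray(s,uv); return o+d*((z-o[2])/d[:,2])[:,None]
def proj(s,P):
    E=np.linalg.inv(s["extrinsics"]); P=np.asarray(P,float).reshape(-1,3)
    return cv2.projectPoints(P,cv2.Rodrigues(E[:3,:3])[0],E[:3,3],K(s),D(s))[0].reshape(-1,2)
def load(n): return dict(np.load(n))
def crop(s,name,u0,u1,v0,v1,k):
    im=s["frame"][v0:v1,u0:u1,::-1]; cv2.imwrite("pics/"+name,cv2.resize(im,None,fx=k,fy=k,interpolation=cv2.INTER_CUBIC))
def cloud(s):
    v,u=np.mgrid[0:480,0:640]; uv=np.c_[u.ravel(),v.ravel()].astype(float)
    o,d=ray(s,uv); P=o+d*s["depth"].ravel()[:,None]
    return P.reshape(480,640,3)
E
python3 - <<'E'
from h import *
s=load("top0.npz"); crop(s,"t_tt.png",205,315,175,285,5); crop(s,"t_st.png",325,505,170,265,4)
s=load("side0.npz"); crop(s,"s_tt.png",235,365,170,250,6); crop(s,"s_st.png",290,490,220,450,3)
E
```

```text
(no output)
```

View pics/t_tt.png

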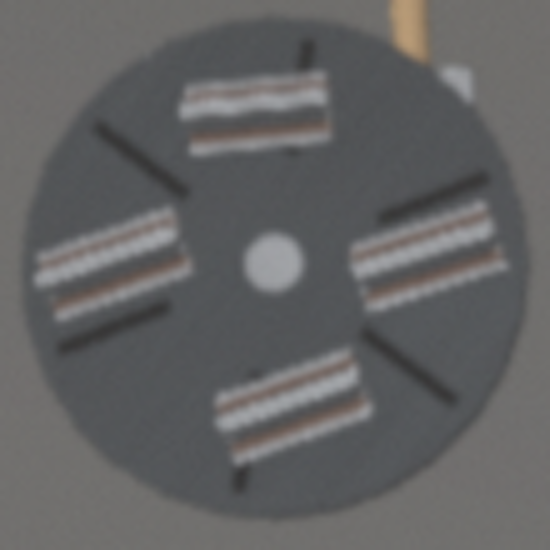

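View pics/t_st.png

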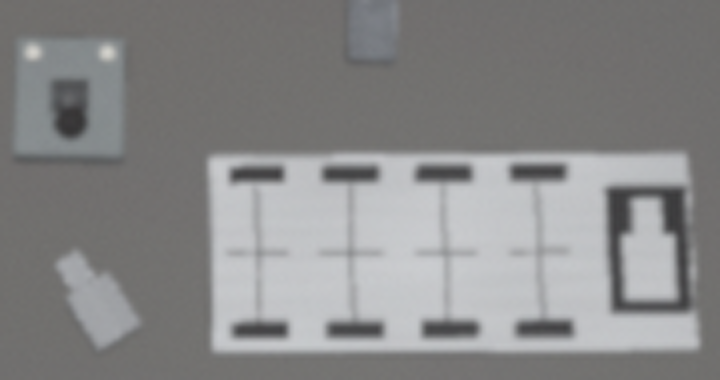

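View pics/s_tt.png

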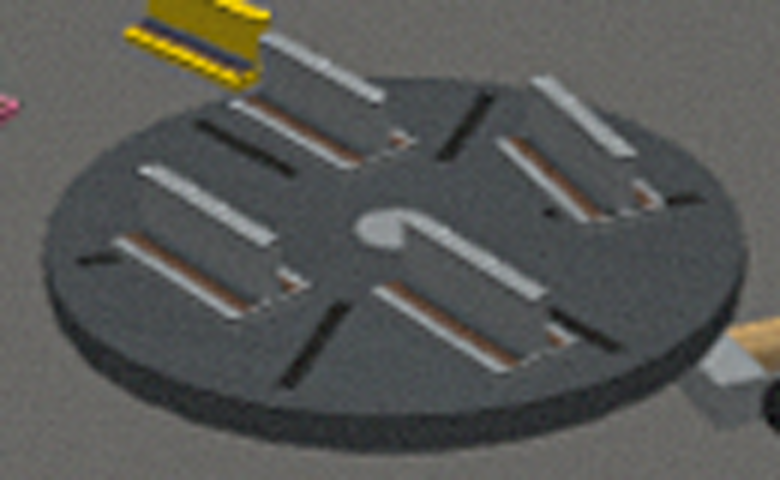

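View pics/s_st.png

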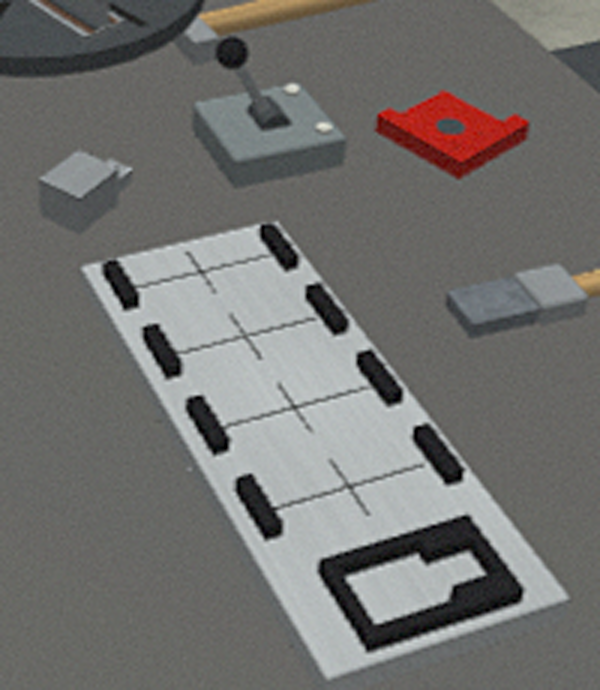

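```bash
cat > meas.py <<'E'
from h import *
def rect(pts):
    (c,(w,h),a)=cv2.minAreaRect((np.asarray(pts)*1000).astype(np.float32))
    if w<h: w,h,a=h,w,a-90
    a=(a+90)%180-90
    return np.round(c,1),np.round([w,h],1),round(a,2)
def contour_world(s,mask,z):
    cs,_=cv2.findContours(mask.astype(np.uint8),cv2.RETR_EXTERNAL,cv2.CHAIN_APPROX_NONE)
    out=[]
    for c in cs:
        if cv2.contourArea(c)<15: continue
        out.append(onplane(s,c.reshape(-1,2),z)[:,:2])
    return out
E
python3 - <<'E'
from meas import *
for n in("top","side"):
    s=load(n+"0.npz"); C=cloud(s); z=C[...,2]
    f=s["frame"].astype(int); g=f.max(2); sat=g-f.min(2)
    m=np.zeros(z.shape,bool)
    v=(C[...,0]>.2)&(C[...,0]<.9)&(s["depth"]>0)
    print(n,"bench z",np.median(z[v&(abs(C[...,1]+.1)<.03)&(C[...,0]<.4)]))
    # stage
    st=v&(g>150)&(sat<25)&(z>.0)&(z<.04)&(C[...,1]<-.03)
    for p in contour_world(s,st,.02):
        r=rect(p); 
        if r[1][0]>50: print(" plate",r)
    dk=v&(g<75)&(C[...,1]<-.08)&(z<.05)
    for p in contour_world(s,dk,.032): print("  dark",rect(p))
    web=v&(z>.083)&(z<.12)&(C[...,1]>.05)&(g>0)
    nl,lab,stt,cen=cv2.connectedComponentsWithStats(web.astype(np.uint8))
    for i in range(1,nl):
        if stt[i,4]>15:
            P=C[lab==i]; print("  web",stt[i,4],cen[i].round(1),np.median(P[:,2]).round(4),rect(P[:,:2]), P.mean(0).round(4))
    bl=v&(z>.008)&(z<.05)&(C[...,1]<.13)&(C[...,1]>-.06)&(C[...,0]<.55)
    nl,lab,stt,cen=cv2.connectedComponentsWithStats(bl.astype(np.uint8))
    for i in range(1,nl):
        if stt[i,4]>40:
            P=C[lab==i]; print("  blk",stt[i,4],cen[i].round(1),P[:,2].min().round(3),P[:,2].max().round(4),rect(P[:,:2]), P.mean(0).round(4))
E
```

```text
top bench z 0.00016707528890347323
 plate (array([ 507.6, -434.7]), array([78.7, 38.1]), -3.26)
 plate (array([ 508.9, -276.8]), array([385.9, 159. ]), 89.23)
  dark (array([ 521.8, -453. ]), array([58.6,  9.9]), 3.53)
  dark (array([ 535.2, -410.9]), array([32.9, 12.7]), -3.2)
  web 121 [255.2 195.9] 0.0981 (array([622. , 298.9]), array([88. , 16.2]), -86.43) [0.6196 0.2984 0.0975]
  web 122 [289.  225.1] 0.0976 (array([527. , 193.2]), array([89. , 13.3]), -73.42) [0.5261 0.1933 0.0968]
  web 125 [226.1 226.5] 0.0982 (array([525.5, 388.2]), array([89.5, 12.4]), -71.14) [0.5244 0.3874 0.0974]
  web 122 [262.3 255.2] 0.0976 (array([434.5, 276.1]), array([89.4, 11.5]), -70.67) [0.4339 0.2752 0.0964]
  blk 277 [348.6 245.9] 0.008 0.0476 (array([472.7,  11.5]), array([82.5, 40.9]), 30.61) [0.4676 0.0089 0.0304]
side bench z -0.0006121638281640918
 plate (array([ 505.7, -280. ]), array([382.9, 158.7]), 89.58)
  dark (array([ 502.3, -437.6]), array([105.2,  66.6]), -0.22)
  dark (array([ 440.4, -353.3]), array([49.8, 15.7]), -89.84)
  dark (array([ 565.1, -353.9]), array([49.9, 16.4]), 89.
[... 819 characters left out ...]
ay([396.5, 207.6]), -37.82) [0.487  1.1366 0.1017]
  web 138 [288.9 182.8] 0.0939 (array([524.1, 383.3]), array([91. , 15.9]), -74.79) [0.524  0.3803 0.0926]
  web 127 [332.2 191.3] 0.0945 (array([620.3, 292.2]), array([94.2, 13.6]), -87.16) [0.619  0.2887 0.0929]
  web 164 [270.  206.1] 0.094 (array([433.5, 274.1]), array([96.5, 15.8]), -70.5) [0.4334 0.2674 0.0925]
  web 180 [314.  214.5] 0.0936 (array([525.6, 188.9]), array([94.2, 15.3]), -72.42) [0.5255 0.1851 0.0926]
  blk 54 [320.2 241.6] 0.039 0.05 (array([519.3, 127. ]), array([57.3,  6. ]), -0.28) [0.5211 0.1281 0.045 ]
  blk 486 [317.1 282. ] 0.008 0.0407 (array([473.2,   5.9]), array([84.4, 44.1]), 30.85) [ 0.4605 -0.0066  0.0273]
```

```bash
cat > mv.py <<'E'
import sys
from h import *
from scipy.spatial.transform import Rotation as R
# usage: mv.py x y z yaw [x y z yaw ...] ; mm
o=ctrl.get_obs(); p=o["eef_pos"]; r=R.from_euler("xyz",o["tcp_rot"],degrees=True)
print("t",round(o["clock"],2),"p",(p*1000).round(1),"rpy",o["tcp_rot"].round(2),"w",round(o["width"]*1000,1),"F",o["ft_force"].round(1))
a=list(map(float,sys.argv[1:]))
for i in range(0,len(a),4):
    t=np.array(a[i:i+3])/1000; q=R.from_euler("xyz",[180,0,a[i+3]],degrees=True)
    print((r.inv().apply(t-p)).round(4).tolist(),(r.inv()*q).as_rotvec(degrees=True).round(1).tolist())
E
python3 mv.py 434 276 160 109.3
```

```text
t 0.1 p [207.  535.8 238.4] rpy [-1.7990e+02 -2.0000e-02  1.5887e+02] w 85.6 F [-0.3 -0.8  0.6]
[-0.3054, -0.1604, 0.0786] [-0.1, 0.0, 49.6]
```

Run:
```python
from meas import *
s=load("top0.npz"); s2=load("side0.npz")
# stage lines: local contrast
for n,s in(("top",s),("side",s2)):
    # rectify stage to metric plane z=.02, 1mm/px  x:400..620 y:-500..-60
    X,Y=np.meshgrid(np.arange(410,610,1.),np.arange(-60,-490,-1.))  # cols x, rows -y
    P=np.c_[X.ravel(),Y.ravel(),np.full(X.size,20.)]/1000
    uv=proj(s,P).astype(np.float32).reshape(X.shape+(2,))
    im=cv2.remap(s["frame"],uv[...,0],uv[...,1],cv2.INTER_CUBIC)
    im=cv2.rotate(im,cv2.ROTATE_90_COUNTERCLOCKWISE)
    cv2.imwrite(f"pics/rect_{n}.png",cv2.resize(im[:,:,::-1],None,fx=1.8,fy=1.8))
```

```text
(no output)
```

Could be taken for a coupon: grey T's on the disc at top-view px (257,198), (291,226), (264,256) and (228,229). Off the disc there are yellow (162,229), pink (165,278) and purple (232,325), all excluded by the description. The close crop shows the four grey T's standing on the disc with brown weld seams, so all four are wanted. I'll start with (264,256).

Emit:
send_rows:
  rows:
    - [[-0.03,-0.016,0.008],[0,0,5],0.3]
    - [[-0.08,-0.04,0.02],[0,0,13],0.5]
    - [[-0.13,-0.068,0.034],[0,0,22],0.5]
    - [[-0.18,-0.095,0.047],[0,0,30],0.5]
    - [[-0.23,-0.12,0.06],[0,0,38],0.5]
    - [[-0.27,-0.142,0.07],[0,0,45],0.5]
    - [[-0.295,-0.155,0.077],[0,0,48.5],0.5]
    - [[-0.3054,-0.1604,0.0786],[0,0,49.6],0.5]
    - [[-0.3054,-0.1604,0.0786],[0,0,49.6],0.5]
    - [[-0.3054,-0.1604,0.0786],[0,0,49.6],0.5]
  squeeze: 60

```text
clock: 1.35
eef_pos: [0.4338, 0.2775, 0.1609]
tcp_rot: [180.0, -0.0, 109.4]
ft_force: [0.5, -0.2, 0.4]
width: 0.0429
```

View pics/rect_top.png

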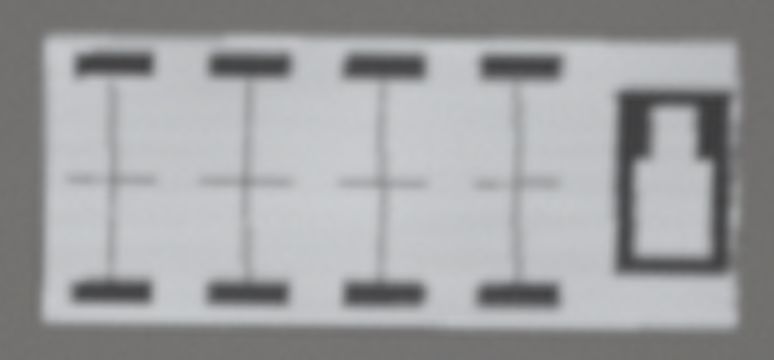

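View pics/rect_side.png

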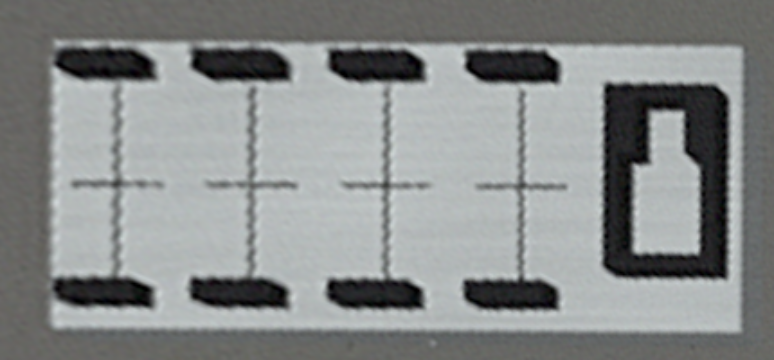

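```bash
python3 mv.py 434 276 82 109.3
```

```text
t 1.35 p [433.8 277.5 160.9] rpy [ 1.7999e+02 -2.0000e-02  1.0937e+02] w 42.9 F [ 0.5 -0.2  0.4]
[-0.0015, -0.0003, 0.0789] [0.0, -0.0, 0.1]
```

Emit:
send_rows:
  rows:
    - [[0,0,0.02],[0,0,0],0.5]
    - [[0,0,0.045],[0,0,0],0.5]
    - [[0,0,0.065],[0,0,0],0.5]
    - [[0,0,0.078],[0,0,0],0.5]
    - [[0,0,0.078],[0,0,0],0.5]
    - [[0,0,0.078],[0,0,0],0.7]
    - [[0,0,0.078],[0,0,0],1]
    - [[0,0,0.078],[0,0,0],1]
    - [[0,0,0.078],[0,0,0],1]
    - [[0,0,0.078],[0,0,0],1]
  squeeze: 60

```text
clock: 2.6
eef_pos: [0.4349, 0.2769, 0.0838]
tcp_rot: [179.9, -0.0, 109.3]
ft_force: [-2.1, -0.4, 6.3]
width: 0.0087
```

Emit:
send_rows:
  rows:
    - [[0,0,0],[0,0,0],1]
    - [[0,0,-0.01],[0,0,0],1]
    - [[0,0,-0.03],[0,0,0],1]
    - [[0,0,-0.06],[0,0,0],1]
    - [[0,0,-0.09],[0,0,0],1]
    - [[0,0,-0.11],[0,0,0],1]
    - [[0,0,-0.12],[0,0,0],1]
    - [[0,0,-0.12],[0,0,0],1]
    - [[0,0,-0.12],[0,0,0],1]
    - [[0,0,-0.12],[0,0,0],1]

```text
clock: 3.85
eef_pos: [0.4337, 0.2763, 0.2015]
tcp_rot: [-179.9, 0.0, 109.3]
ft_force: [-0.4, -0.1, -4.8]
width: 0.0088
```

```bash
python3 - <<'E'
from h import *
o=ctrl.get_obs(); print(o["eef_pos"],o["tcp_rot"],o["width"],o["ft_force"])
for n in("side","top"):
    s=vision.snapshot(n); np.savez(f"{n}1.npz",**s); u,v=proj(s,o["eef_pos"])[0].astype(int); print(n,u,v)
    crop(s,f"{n}1.png",u-60,u+60,v-45,v+45,6)
E
python3 mv.py 508 -123 205 179.5
```

```text
[0.43369082 0.276345   0.2015053 ] [-1.79872346e+02  1.31026030e-03  1.09268209e+02] 0.008780994322764338 [-0.3739637  -0.06970135 -4.76218537]
side 267 166
top 257 251
t 3.95 p [434.  276.5 202. ] rpy [-179.92    0.    109.27] w 8.4 F [-0.7  0.2 -4. ]
[-0.4015, -0.0619, -0.003] [-0.1, -0.0, -70.2]
```

View pics/side1.png

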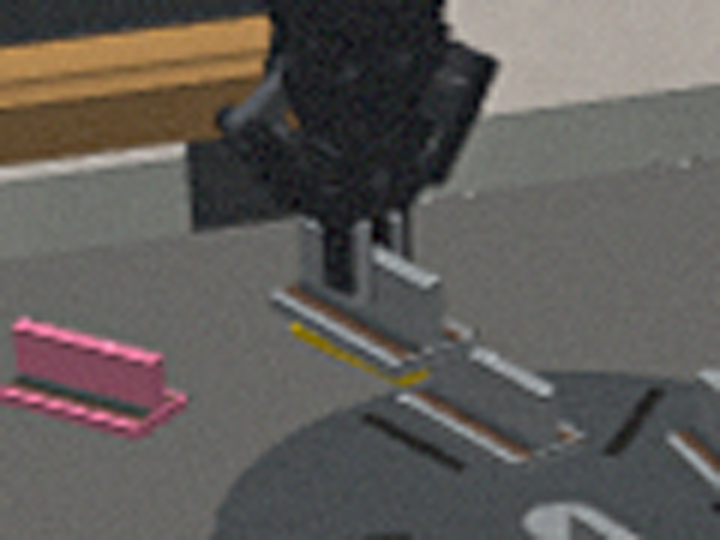

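View pics/top1.png

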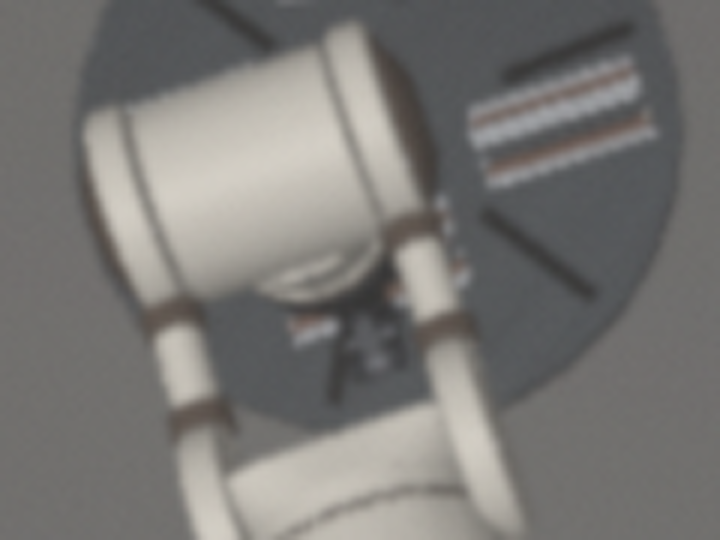

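Emit:
send_rows:
  rows:
    - [[-0.02,-0.003,0],[0,0,-4],1]
    - [[-0.06,-0.009,0],[0,0,-11],1]
    - [[-0.11,-0.017,0],[0,0,-20],1]
    - [[-0.165,-0.025,0],[0,0,-30],1]
    - [[-0.22,-0.034,0],[0,0,-39],1]
    - [[-0.275,-0.042,0],[0,0,-48],1]
    - [[-0.325,-0.05,0],[0,0,-57],1]
    - [[-0.365,-0.056,0],[0,0,-64],1]
    - [[-0.391,-0.06,0],[0,0,-68.5],1]
    - [[-0.4015,-0.062,0],[0,0,-70.2],1]

```text
clock: 5.2
eef_pos: [0.5083, -0.1246, 0.2024]
tcp_rot: [-180.0, -0.0, 179.4]
ft_force: [-0.1, 0.8, -3.3]
width: 0.0091
```

```bash
cat > look.py <<'E'
import sys
from h import *
tag=sys.argv[1]; o=ctrl.get_obs(); print(o["eef_pos"].round(4),o["tcp_rot"].round(2),round(o["width"],4),o["ft_force"].round(1))
for n in("side","top"):
    s=vision.snapshot(n); np.savez(f"{n}{tag}.npz",**s)
    cv2.imwrite(f"pics/{n}{tag}.png",s["frame"][:,:,::-1])
E
python3 look.py 2
python3 - <<'E'
from h import *
o=ctrl.get_obs(); s=load("side2.npz"); u,v=proj(s,o["eef_pos"])[0].astype(int); print(u,v); crop(s,"s2c.png",u-60,u+60,v-45,v+45,6)
print("off",u-60,v-45)
E
python3 mv.py 508 -123 60 179.5
```

```text
[ 0.5083 -0.1246  0.2024] [-1.7999e+02 -2.0000e-02  1.7944e+02] 0.0091 [-0.1  0.8 -3.3]
361 239
off 301 194
t 5.3 p [ 508.3 -124.   202.4] rpy [-1.8000e+02 -2.0000e-02  1.7937e+02] w 8.6 F [ 0.4  0.4 -4.7]
[0.0002, 0.001, 0.1424] [-0.0, -0.0, -0.1]
```

View pics/s2c.png

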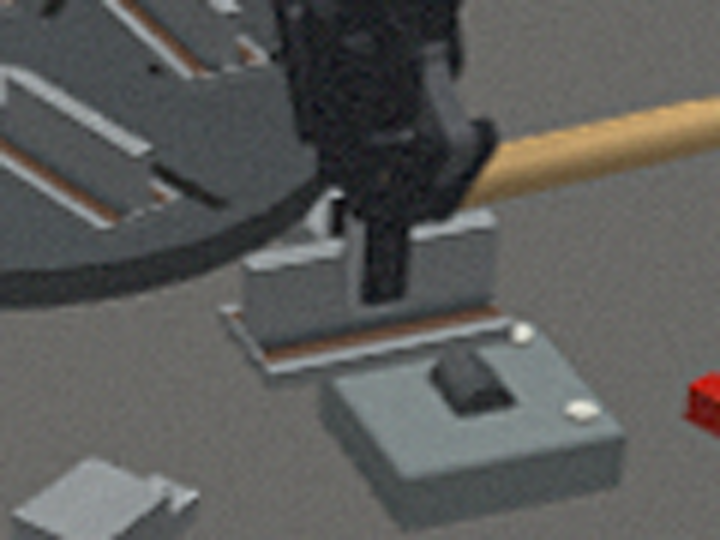

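Run:
```python
from h import *
s=load("side2.npz")
# subpixel guess in full image coords: crop px/6 + offset (cv2.resize half-pixel)
f=lambda x,y:((x+.5)/6-.5+301,(y+.5)/6-.5+194)
P=onplane(s,[f(246,268),f(494,225)],.2166)*1000
print(P.round(1),P.mean(0).round(1),P[1]-P[0])
# predicted if centred on TCP
T=np.array([508.3,-124.0,0])
for sx in(-45,45): print(proj(s,(T+[sx,-5,216.6])/1000)[0], end=" ")
print([f(246,268),f(494,225)])
```

```text
[[ 463.4 -127.7  216.6]
 [ 552.4 -131.7  216.6]] [ 507.9 -129.7  216.6] [88.92218177 -3.96964585  0.        ]
[341.77587827 238.58044852] [382.72706221 230.34901877] [(341.5833333333333, 238.25), (382.9166666666667, 231.08333333333334)]
```

Emit:
send_rows:
  rows:
    - [[0,0,0.02],[0,0,0],1]
    - [[0.001,0,0.06],[0,0,0],1]
    - [[0.0012,-0.0005,0.1],[0,0,0],1]
    - [[0.0012,-0.0005,0.13],[0,0,0],1]
    - [[0.0012,-0.0005,0.145],[0,0,0],1]
    - [[0.0012,-0.0005,0.152],[0,0,0],1]
    - [[0.0012,-0.0005,0.155],[0,0,0],1]
    - [[0.0012,-0.0005,0.157],[0,0,0],1]
    - [[0.0012,-0.0005,0.1585],[0,0,0],1]
    - [[0.0012,-0.0005,0.1585],[0,0,0],1]

```text
clock: 6.55
eef_pos: [0.5073, -0.1235, 0.0445]
tcp_rot: [-180.0, 0.0, 179.5]
ft_force: [-0.6, 0.5, -4.6]
width: 0.0088
```

```bash
python3 mv.py 507 -124.5 43.5 179.5
```

```text
t 6.55 p [ 507.3 -123.5   44.5] rpy [-1.7999e+02  3.0000e-02  1.7946e+02] w 8.8 F [-0.6  0.5 -4.6]
[0.0003, -0.001, 0.001] [-0.0, 0.0, -0.0]
```

Emit:
send_rows:
  rows:
    - [[0,-0.001,0.001],[0,0,0],1]
    - [[0,-0.001,0.0015],[0,0,0],1]
    - [[0,-0.001,0.0015],[0,0,0],1]
    - [[0,-0.001,0.0015],[0,0,0],0.85]
    - [[0,-0.001,0.0015],[0,0,0],0.6]
    - [[0,-0.001,0.0],[0,0,0],0.6]
    - [[0,-0.001,-0.03],[0,0,0],0.6]
    - [[0,-0.001,-0.08],[0,0,0],0.5]
    - [[0,-0.001,-0.13],[0,0,0],0.5]
    - [[0,-0.001,-0.16],[0,0,0],0.5]

```text
clock: 7.8
eef_pos: [0.5081, -0.1249, 0.2074]
tcp_rot: [-179.9, 0.2, 179.5]
ft_force: [-0.3, 0.1, -0.4]
width: 0.0427
```

```bash
python3 mv.py 526 193 190 106.6
```

```text
t 7.8 p [ 508.1 -124.9  207.4] rpy [-179.88    0.22  179.47] w 42.7 F [-0.3  0.1 -0.4]
[-0.0149, 0.3181, 0.0168] [0.0, 0.3, 72.9]
```

```bash
python3 look.py 3
cat > webs.py <<'E'
import sys
from meas import *
tag=sys.argv[1]; names=sys.argv[2:] or ["top"]
for n in names:
    s=load(f"{n}{tag}.npz"); C=cloud(s); z=C[...,2]
    v=(C[...,0]>.3)&(C[...,0]<.75)&(s["depth"]>0)&(C[...,1]>.08)&(C[...,1]<.5)
    web=v&(z>.083)&(z<.11)
    nl,lab,stt,cen=cv2.connectedComponentsWithStats(web.astype(np.uint8))
    for i in range(1,nl):
        if stt[i,4]>40:
            P=C[lab==i]; P=P[P[:,2]>.09]; L=cv2.fitLine((P[:,:2]*1000).astype(np.float32),cv2.DIST_L2,0,.01,.01).ravel()
            print(n,stt[i,4],cen[i].round(1),np.median(P[:,2]).round(4),rect(P[:,:2]),"mean",(P.mean(0)*1000).round(1),"ang",np.degrees(np.arctan(L[1]/L[0])).round(1))
E
python3 webs.py 0;echo; python3 webs.py 3
```

```text
[ 0.5081 -0.1249  0.2074] [-179.88    0.22  179.47] 0.0427 [-0.3  0.1 -0.4]
top 121 [255.2 195.9] 0.0984 (array([620.2, 298.8]), array([88.1, 12.7]), -85.51) mean [619.9 298.   98.9] ang -85.1
top 122 [289.  225.1] 0.0987 (array([527.2, 193.2]), array([88.7, 12.8]), -70.38) mean [526.8 192.5  98.6] ang -72.2
top 122 [226.2 226.5] 0.0995 (array([524.9, 388. ]), array([89.5, 11.3]), -70.75) mean [525.1 387.   99.2] ang -70.9
top 121 [262.3 255.2] 0.0984 (array([434.3, 276.2]), array([89. , 11.4]), -70.26) mean [434.1 275.9  98.3] ang -70.8

top 122 [255.4 195.9] 0.0981 (array([620.4, 299.1]), array([88.6, 12.4]), -84.7) mean [620.2 297.9  98.5] ang -84.6
top 116 [288.8 225.2] 0.0989 (array([526.2, 192.8]), array([88.6, 12.1]), -72.87) mean [526.4 193.4  98.9] ang -72.6
top 124 [226.1 226.4] 0.0984 (array([524.7, 387.5]), array([88.6, 12.1]), -70.58) mean [524.9 388.1  98.4] ang -70.2
```

View pics/top3.png

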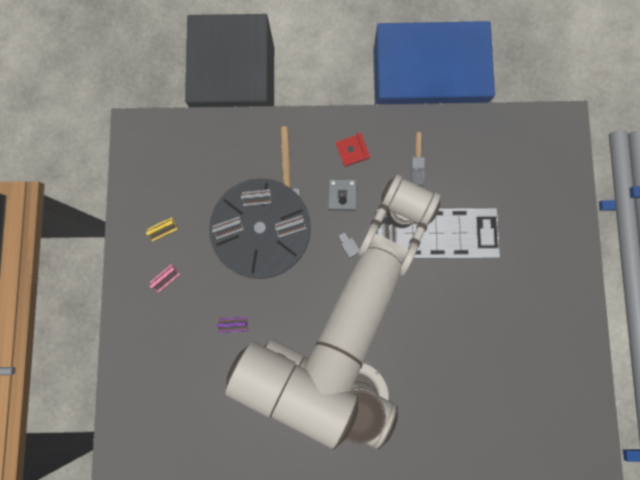

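Emit:
send_rows:
  rows:
    - [[-0.001,0.02,0.0],[0,0,5],0.5]
    - [[-0.003,0.06,0.0],[0,0,13],0.5]
    - [[-0.005,0.11,0.01],[0,0,22],0.5]
    - [[-0.008,0.16,0.02],[0,0,32],0.5]
    - [[-0.01,0.21,0.03],[0,0,42],0.5]
    - [[-0.013,0.255,0.04],[0,0,52],0.5]
    - [[-0.015,0.29,0.043],[0,0,61],0.5]
    - [[-0.0156,0.311,0.045],[0,0,68],0.5]
    - [[-0.0156,0.318,0.045],[0,0,71.3],0.5]
    - [[-0.0156,0.318,0.045],[0,0,71.8],0.5]

```text
clock: 9.15
eef_pos: [0.5248, 0.1938, 0.1577]
tcp_rot: [-179.9, -0.0, 107.7]
ft_force: [0.8, -0.6, 0.4]
width: 0.043
```

```bash
python3 look.py 4; python3 mv.py 526.4 193 83 107.6
python3 - <<'E'
from h import *
s=load("side4.npz"); crop(s,"s4c.png",310,430,285,375,6); s=load("top4.npz"); crop(s,"t4c.png",370,510,200,270,5)
E
```

```text
[0.5248 0.1938 0.1577] [-1.7988e+02 -2.0000e-02  1.0774e+02] 0.043 [ 0.8 -0.6  0.4]
t 9.25 p [525.2 193.1 158.3] rpy [-179.92   -0.    107.71] w 43.1 F [-0.2 -0.5  0.3]
[-0.0005, 0.0012, 0.0753] [-0.1, -0.0, 0.1]
```

View pics/s4c.png

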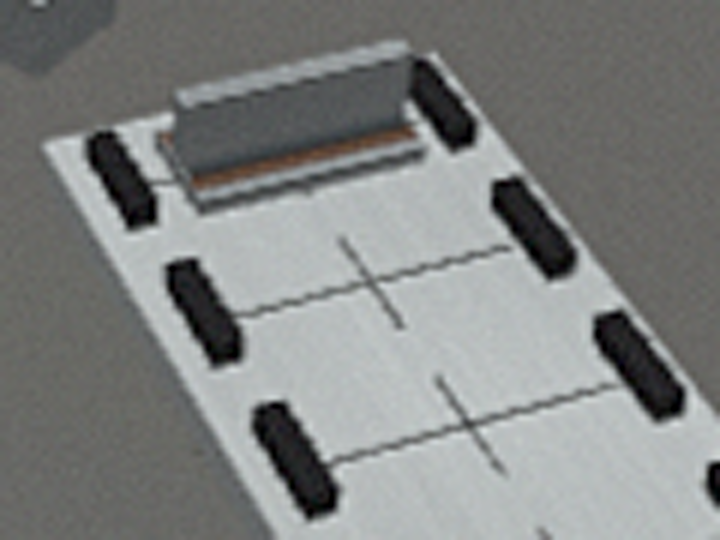

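View pics/t4c.png

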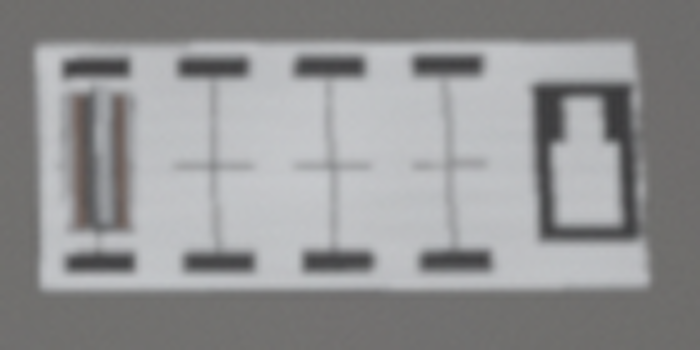

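Run:
```python
from h import *
s=load("side4.npz"); f=lambda x,y:((x+.5)/6-.5+310,(y+.5)/6-.5+285)
P=onplane(s,[f(190,190),f(425,148)],.028)*1000; print("base near top edge",P.round(1).tolist(),P.mean(0).round(1))
P=onplane(s,[f(178,100),f(409,48)],.058)*1000; print("webtop near?",P.round(1).tolist(),P.mean(0).round(1))
# tick of bay2, bay3 crosses
P=onplane(s,[f(372,281),f(470,424)],.02)*1000; print("bay2,3",P.round(1).tolist())
# bay2/3 line ends -> direction
P=onplane(s,[f(240,318),f(512,247),f(335,462),f(615,386)],.02)*1000; print("line",P.round(1).tolist())
t=load("top4.npz"); g=lambda x,y:((x+.5)/5-.5+370,(y+.5)/5-.5+200)
P=onplane(t,[g(214,165),g(332,166),g(449,164)],.02)*1000; print("top bays",P.round(1).tolist())
P=onplane(t,[g(103,88),g(104,229)],.058)*1000; print("top web ends",P.round(1).tolist(),P.mean(0))
```

```text
base near top edge [[463.7, -140.4, 28.0], [552.7, -148.9, 28.0]] [ 508.2 -144.7   28. ]
webtop near? [[464.2, -126.3, 58.0], [554.4, -128.0, 58.0]] [ 509.3 -127.2   58. ]
bay2,3 [[507.6, -199.1, 20.0], [506.9, -274.2, 20.0]]
line [[456.9, -200.1, 20.0], [561.6, -200.4, 20.0], [457.7, -274.2, 20.0], [560.6, -275.3, 20.0]]
top bays [[509.1, -196.7, 20.0], [507.4, -272.1, 20.0], [507.6, -346.8, 20.0]]
top web ends [[553.3, -123.2, 58.0], [463.7, -121.1, 58.0]] [ 508.50084916 -122.14810226   58.        ]
```

Emit:
send_rows:
  rows:
    - [[0,0,0.02],[0,0,0],0.5]
    - [[0,0,0.045],[0,0,0],0.5]
    - [[0,0,0.065],[0,0,0],0.5]
    - [[0,0,0.0745],[0,0,0],0.5]
    - [[0,0,0.0745],[0,0,0],0.5]
    - [[0,0,0.0745],[0,0,0],0.7]
    - [[0,0,0.0745],[0,0,0],1]
    - [[0,0,0.0745],[0,0,0],1]
    - [[0,0,0.0745],[0,0,0],1]
    - [[0,0,0.0745],[0,0,0],1]

```text
clock: 10.5
eef_pos: [0.5266, 0.1936, 0.0859]
tcp_rot: [179.9, 0.0, 107.7]
ft_force: [-0.2, -1.1, 6.3]
width: 0.0086
```

```bash
python3 mv.py
```

```text
t 10.5 p [526.6 193.6  85.9] rpy [1.7988e+02 3.0000e-02 1.0767e+02] w 8.6 F [-0.2 -1.1  6.3]
```

Emit:
send_rows:
  rows:
    - [[0,0,0],[0,0,0],1]
    - [[0,0,-0.01],[0,0,0],1]
    - [[0,0,-0.03],[0,0,0],1]
    - [[0,0,-0.06],[0,0,0],1]
    - [[0,0,-0.09],[0,0,0],1]
    - [[0,0,-0.11],[0,0,0],1]
    - [[0,0,-0.12],[0,0,0],1]
    - [[0,0,-0.12],[0,0,0],1]
    - [[0,0,-0.12],[0,0,0],1]
    - [[0,0,-0.12],[0,0,0],1]

```text
clock: 11.75
eef_pos: [0.5249, 0.1934, 0.2034]
tcp_rot: [-179.9, -0.0, 107.7]
ft_force: [-0.4, -0.1, -5.9]
width: 0.0083
```

```bash
python3 mv.py 506.7 -200 202 179.5
```

```text
t 11.75 p [524.9 193.4 203.4] rpy [-1.7987e+02 -2.0000e-02  1.0767e+02] w 8.3 F [-0.4 -0.1 -5.9]
[-0.3693, -0.1367, 0.0016] [-0.1, -0.1, -71.8]
```

Emit:
send_rows:
  rows:
    - [[-0.018,-0.007,0],[0,0,-4],1]
    - [[-0.055,-0.02,0],[0,0,-11],1]
    - [[-0.105,-0.039,0],[0,0,-20],1]
    - [[-0.155,-0.057,0],[0,0,-30],1]
    - [[-0.205,-0.076,0],[0,0,-40],1]
    - [[-0.255,-0.094,0],[0,0,-49],1]
    - [[-0.3,-0.111,0],[0,0,-58],1]
    - [[-0.335,-0.124,0],[0,0,-65],1]
    - [[-0.36,-0.133,0],[0,0,-70],1]
    - [[-0.3693,-0.1367,0],[0,0,-71.8],1]

```text
clock: 13.0
eef_pos: [0.507, -0.2015, 0.2041]
tcp_rot: [180.0, -0.0, 179.4]
ft_force: [0.4, 1.2, -4.4]
width: 0.0088
```

```bash
python3 look.py 5;  python3 - <<'E'
from h import *
o=ctrl.get_obs(); s=load("side5.npz"); u,v=proj(s,o["eef_pos"])[0].astype(int); crop(s,"s5c.png",u-60,u+60,v-45,v+45,6)
print("off",u-60,v-45)
E
python3 mv.py 506.7 -200 60 179.5
```

```text
[ 0.507  -0.2015  0.2041] [ 1.7999e+02 -5.0000e-02  1.7944e+02] 0.0088 [ 0.4  1.2 -4.4]
off 317 213
t 13.1 p [ 507.1 -200.9  204.1] rpy [ 1.7998e+02 -5.0000e-02  1.7937e+02] w 8.5 F [-0.9  0.4 -5.3]
[0.0002, 0.0008, 0.1441] [0.0, -0.1, -0.1]
```

View pics/s5c.png

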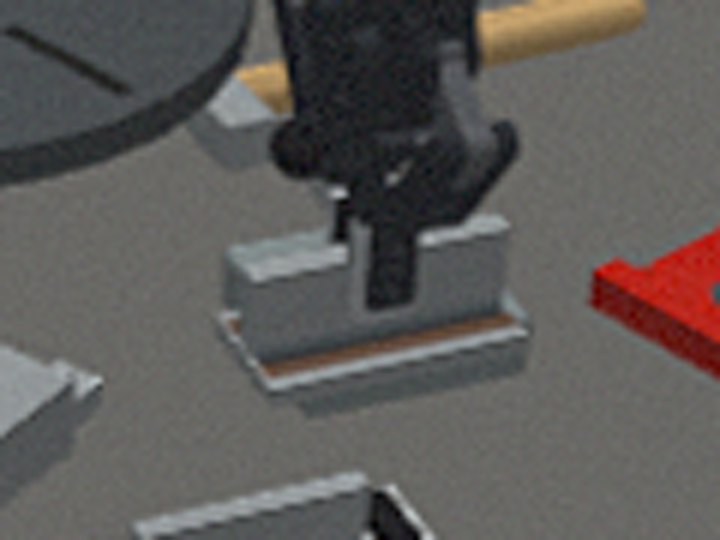

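```bash
cat > held.py <<'E'
import sys
from h import *
tag,ou,ov,z=sys.argv[1],*map(float,sys.argv[2:5]); a=list(map(float,sys.argv[5:]))
s=load(f"side{tag}.npz"); f=lambda x,y:((x+.5)/6-.5+ou,(y+.5)/6-.5+ov)
P=onplane(s,[f(a[0],a[1]),f(a[2],a[3])],z/1000)*1000; print(P.round(1).tolist(),P.mean(0).round(1),"len",np.linalg.norm(P[1]-P[0]).round(1))
E
python3 held.py 5 317 213 217.5 253 283 505 238; python3 webs.py 5
```

```text
[[462.8, -209.5, 217.5], [548.1, -214.4, 217.5]] [ 505.4 -212.   217.5] len 85.5
top 121 [255.3 195.9] 0.0978 (array([620. , 298.8]), array([87.7, 12.3]), -86.15) mean [620.2 297.7  98.2] ang -85.2
top 122 [225.9 226.5] 0.0975 (array([525.3, 388.5]), array([90.1, 12.8]), -70.88) mean [525.  387.5  98.1] ang -70.6
```

Run:
```python
from h import *
s=load("side5.npz")
im=cv2.resize(s["frame"][213:303,317:437,::-1],None,fx=6,fy=6,interpolation=cv2.INTER_CUBIC)
T=np.array([507,-201.2,0])
for zt in(217.5,):
  B=[(x,y,zt) for x,y in((-45,-5),(45,-5),(45,5),(-45,5))]+[(x,y,zt-30) for x,y in((-45,-22),(45,-22),(45,22),(-45,22))]
  for b in B:
    u,v=proj(s,(T+b)/1000)[0]; cv2.circle(im,(int((u-317+.5)*6),int((v-213+.5)*6)),4,(0,0,255),-1)
cv2.imwrite("pics/s5o.png",im)
```

```text
(no output)
```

View pics/s5o.png

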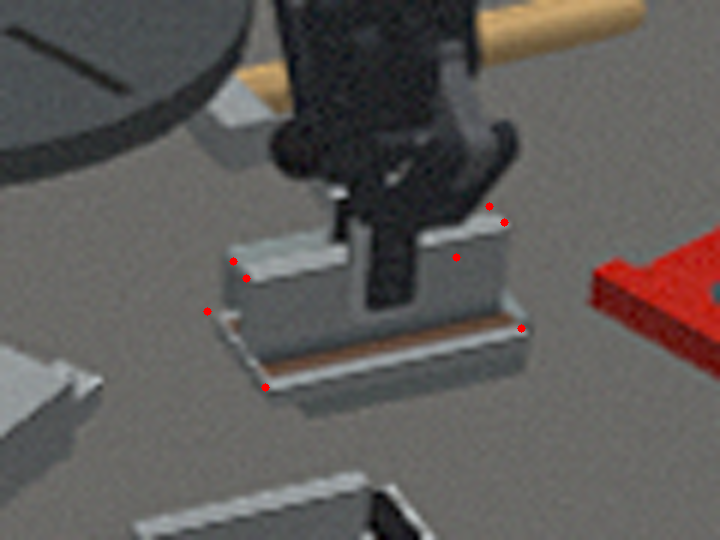

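Run:
```python
from h import *
s=load("side5.npz"); crop(s,"s5z.png",345,415,240,290,11)
C=cloud(s)
for u,v in((357,260),(359,258),(365,268),(370,274),(395,271),(395,265),(390,251)): print(u,v,(C[v,u]*1000).round(0))
```

```text
357 260 [587.  46.  25.]
359 258 [ 467. -203.  216.]
365 268 [ 478. -208.  194.]
370 274 [ 484. -218.  186.]
395 271 [ 534. -224.  184.]
395 265 [ 538. -215.  191.]
390 251 [ 510. -238.  244.]
```

View pics/s5z.png

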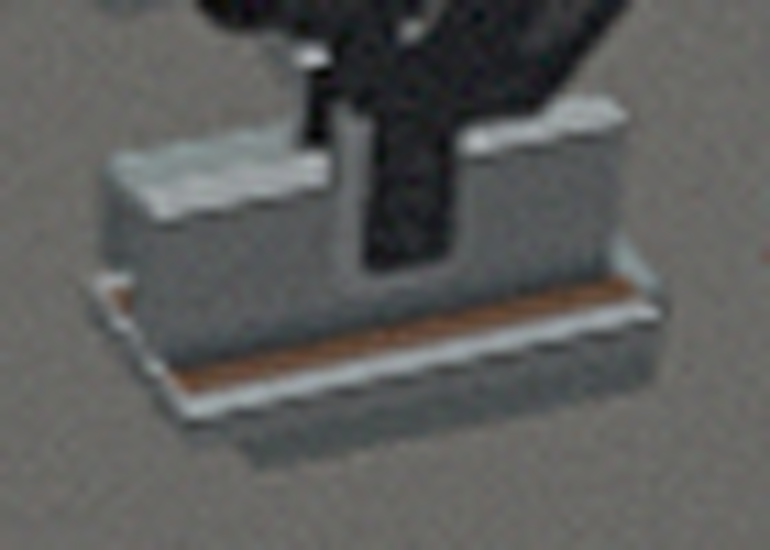

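Emit:
send_rows:
  rows:
    - [[0,0,0.02],[0,0,0],1]
    - [[0.0005,0.0005,0.06],[0,0,0],1]
    - [[0.0006,0.0006,0.1],[0,0,0],1]
    - [[0.0006,0.0006,0.13],[0,0,0],1]
    - [[0.0006,0.0006,0.147],[0,0,0],1]
    - [[0.0006,0.0006,0.154],[0,0,0],1]
    - [[0.0006,0.0006,0.157],[0,0,0],1]
    - [[0.0006,0.0006,0.159],[0,0,0],1]
    - [[0.0006,0.0006,0.16],[0,0,0],1]
    - [[0.0006,0.0006,0.16],[0,0,0],1]

```text
clock: 14.35
eef_pos: [0.5076, -0.1997, 0.0459]
tcp_rot: [-179.9, 0.1, 179.5]
ft_force: [-0.9, 1.8, 2.5]
width: 0.0084
```

```bash
python3 mv.py
```

```text
t 14.35 p [ 507.6 -199.7   45.9] rpy [-1.7995e+02  8.0000e-02  1.7947e+02] w 8.4 F [-0.9  1.8  2.5]
```

Seated (force rose from −5 to +2.5 N). Release and rise.

Emit:
send_rows:
  rows:
    - [[0.0005,0,0],[0,0,0],1]
    - [[0.0005,0,0],[0,0,0],0.85]
    - [[0.0005,0,0],[0,0,0],0.6]
    - [[0.0005,0,-0.001],[0,0,0],0.6]
    - [[0.0005,0,-0.03],[0,0,0],0.6]
    - [[0.0005,0,-0.08],[0,0,0],0.5]
    - [[0.0005,0,-0.13],[0,0,0],0.5]
    - [[0.0005,0,-0.16],[0,0,0],0.5]
    - [[0.0005,0,-0.16],[0,0,0],0.5]
    - [[0.0005,0,-0.16],[0,0,0],0.5]

```text
clock: 15.6
eef_pos: [0.5058, -0.1989, 0.2034]
tcp_rot: [179.9, -0.1, 179.5]
ft_force: [0.6, 0.0, -0.2]
width: 0.043
```

```bash
python3 look.py 6; python3 webs.py 6; python3 mv.py 620.2 298.3 165 95 525 387.8 165 109.4
```

```text
[ 0.5058 -0.1989  0.2034] [ 1.7994e+02 -1.0000e-01  1.7947e+02] 0.043 [ 0.6  0.  -0.2]
top 121 [255.3 195.9] 0.0986 (array([620.2, 298.8]), array([88.2, 12. ]), -84.87) mean [620.1 296.8  98.7] ang -85.7
top 122 [226.1 226.4] 0.0974 (array([525.4, 387.8]), array([89.3, 12.2]), -70.51) mean [525.8 386.2  98.1] ang -71.4
t 15.7 p [ 505.4 -198.6  202.7] rpy [ 1.7989e+02 -1.7000e-01  1.7947e+02] w 42.7 F [-0.4 -0.4 -1.1]
[-0.1103, 0.4979, 0.0383] [-0.0, -0.2, 84.5]
[-0.0142, 0.5865, 0.0388] [-0.0, -0.2, 70.1]
```

Emit:
send_rows:
  rows:
    - [[-0.005,0.02,0.0],[0,0,4],0.5]
    - [[-0.014,0.06,0.0],[0,0,11],0.5]
    - [[-0.026,0.115,0.0],[0,0,20],0.5]
    - [[-0.039,0.175,0.005],[0,0,30],0.5]
    - [[-0.052,0.235,0.01],[0,0,40],0.5]
    - [[-0.066,0.295,0.015],[0,0,50],0.5]
    - [[-0.079,0.355,0.02],[0,0,60],0.5]
    - [[-0.092,0.415,0.03],[0,0,70],0.5]
    - [[-0.103,0.465,0.036],[0,0,79],0.5]
    - [[-0.1105,0.498,0.038],[0,0,84.5],0.5]

```text
clock: 16.95
eef_pos: [0.6202, 0.3002, 0.1638]
tcp_rot: [-179.8, 0.0, 94.9]
ft_force: [0.7, -1.0, 0.4]
width: 0.0429
```

```bash
python3 look.py 7; python3 mv.py 620.2 298.3 83.5 95
python3 - <<'E'
from h import *
s=load("side7.npz"); crop(s,"s7c.png",310,430,285,375,6); s=load("top7.npz"); crop(s,"t7c.png",370,510,200,270,5)
E
```

```text
[0.6202 0.3002 0.1638] [-1.7978e+02  3.0000e-02  9.4860e+01] 0.0429 [ 0.7 -1.   0.4]
t 17.05 p [620.1 301.3 163.8] rpy [-1.798e+02 -3.000e-02  9.515e+01] w 43.1 F [-0.2 -0.3  0.4]
[-0.0031, 0.0001, 0.0803] [-0.2, -0.0, 0.1]
```

View pics/s7c.png

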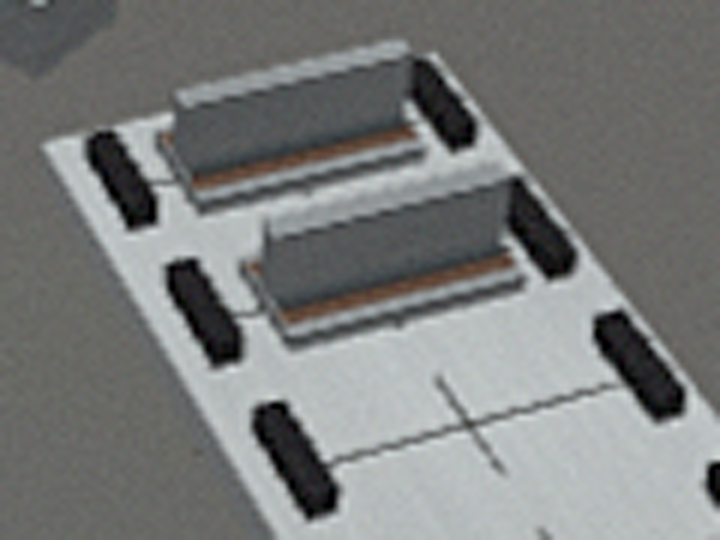

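View pics/t7c.png

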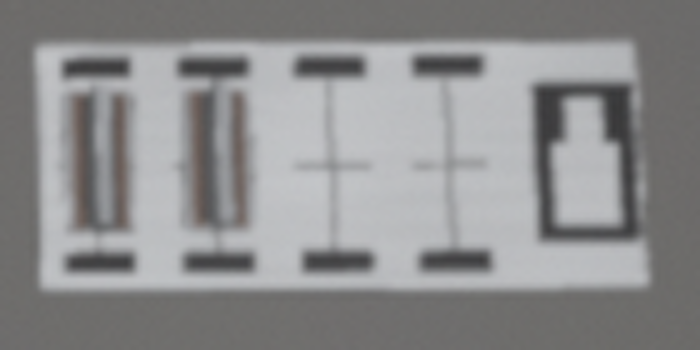

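Emit:
send_rows:
  rows:
    - [[-0.001,0,0.02],[0,0,0],0.5]
    - [[-0.002,0,0.045],[0,0,0],0.5]
    - [[-0.002,0,0.065],[0,0,0],0.5]
    - [[-0.002,0,0.0795],[0,0,0],0.5]
    - [[-0.002,0,0.0795],[0,0,0],0.5]
    - [[-0.002,0,0.0795],[0,0,0],0.7]
    - [[-0.002,0,0.0795],[0,0,0],1]
    - [[-0.002,0,0.0795],[0,0,0],1]
    - [[-0.002,0,0.0795],[0,0,0],1]
    - [[-0.002,0,0.0795],[0,0,0],1]

```text
clock: 18.3
eef_pos: [0.6224, 0.296, 0.0887]
tcp_rot: [179.9, -0.0, 95.0]
ft_force: [-1.2, -0.1, 6.6]
width: 0.0084
```

Emit:
send_rows:
  rows:
    - [[0,0,0],[0,0,0],1]
    - [[0,0,-0.01],[0,0,0],1]
    - [[0,0,-0.03],[0,0,0],1]
    - [[0,0,-0.06],[0,0,0],1]
    - [[0,0,-0.09],[0,0,0],1]
    - [[0,0,-0.11],[0,0,0],1]
    - [[0,0,-0.12],[0,0,0],1]
    - [[0,0,-0.12],[0,0,0],1]
    - [[0,0,-0.12],[0,0,0],1]
    - [[0,0,-0.12],[0,0,0],1]

```text
clock: 19.55
eef_pos: [0.621, 0.2955, 0.2056]
tcp_rot: [-179.9, 0.0, 95.0]
ft_force: [-0.3, 0.5, -4.4]
width: 0.0086
```

```bash
python3 mv.py 504.8 -274.8 202 179.5
```

```text
t 19.55 p [621.  295.5 205.6] rpy [-1.7986e+02  3.0000e-02  9.4960e+01] w 8.6 F [-0.3  0.5 -4.4]
[-0.5581, -0.1651, 0.0043] [-0.1, -0.1, -84.5]
```

Emit:
send_rows:
  rows:
    - [[-0.015,-0.004,0],[0,0,-3],1]
    - [[-0.05,-0.015,0],[0,0,-8],1]
    - [[-0.1,-0.03,0],[0,0,-15],1]
    - [[-0.155,-0.046,0],[0,0,-23],1]
    - [[-0.21,-0.062,0],[0,0,-32],1]
    - [[-0.265,-0.078,0],[0,0,-41],1]
    - [[-0.32,-0.095,0],[0,0,-50],1]
    - [[-0.375,-0.111,0],[0,0,-59],1]
    - [[-0.43,-0.127,0],[0,0,-68],1]
    - [[-0.485,-0.144,0],[0,0,-76],1]

```text
clock: 20.8
eef_pos: [0.5195, -0.2016, 0.2069]
tcp_rot: [180.0, -0.0, 171.2]
ft_force: [1.8, 0.5, -4.7]
width: 0.0081
```

```bash
python3 mv.py 504.8 -274.8 202 179.5
```

```text
t 20.8 p [ 519.5 -201.6  206.9] rpy [179.99  -0.   171.24] w 8.1 F [ 1.8  0.5 -4.7]
[0.0034, -0.0746, 0.0049] [0.0, -0.0, -8.3]
```

Emit:
send_rows:
  rows:
    - [[0.001,-0.03,0],[0,0,-3.5],1]
    - [[0.002,-0.055,0],[0,0,-6.5],1]
    - [[0.003,-0.07,0],[0,0,-8],1]
    - [[0.0034,-0.0746,0],[0,0,-8.3],1]
    - [[0.0034,-0.0746,0],[0,0,-8.3],1]
    - [[0.0034,-0.0746,0],[0,0,-8.3],1]
    - [[0.0034,-0.0746,0],[0,0,-8.3],1]
    - [[0.0034,-0.0746,0],[0,0,-8.3],1]
    - [[0.0034,-0.0746,0],[0,0,-8.3],1]
    - [[0.0034,-0.0746,0],[0,0,-8.3],1]

```text
clock: 22.05
eef_pos: [0.5052, -0.273, 0.2072]
tcp_rot: [180.0, 0.0, 179.3]
ft_force: [-0.2, 0.5, -4.7]
width: 0.0081
```

```bash
cat > ov.py <<'E'
import sys
from h import *
tag=sys.argv[1]; dz=float(sys.argv[2]); P=[ctrl.get_obs()]
for n in("side","top"):
    s=vision.snapshot(n); np.savez(f"{n}{tag}.npz",**s); P.append(ctrl.get_obs())
T=np.mean([o["eef_pos"] for o in P],0)*1000; print("TCP",T.round(1),P[-1]["tcp_rot"].round(2),P[-1]["ft_force"].round(1))
s=load(f"side{tag}.npz"); u,v=proj(s,T/1000)[0].astype(int); ou,ov=u-60,v-40
im=cv2.resize(s["frame"][ov:ov+80,ou:ou+120,::-1],None,fx=6.5,fy=6.5,interpolation=cv2.INTER_CUBIC)
zt=dz
B=[(x,y,zt) for x,y in((-45,-5),(45,-5),(45,5),(-45,5))]+[(x,y,zt-30) for x,y in((-45,-22),(45,-22),(-45,22))]
for b in B:
    q,w=proj(s,(T+b)/1000)[0]; cv2.circle(im,(int((q-ou+.5)*6.5),int((w-ov+.5)*6.5)),2,(0,0,255),-1)
cv2.imwrite(f"pics/ov{tag}.png",im)
E
python3 ov.py 8 12.5
```

```text
TCP [ 505.2 -273.1  207.2] [-180.      0.    179.27] [-0.9 -0.3 -4.6]
```

View pics/ov8.png

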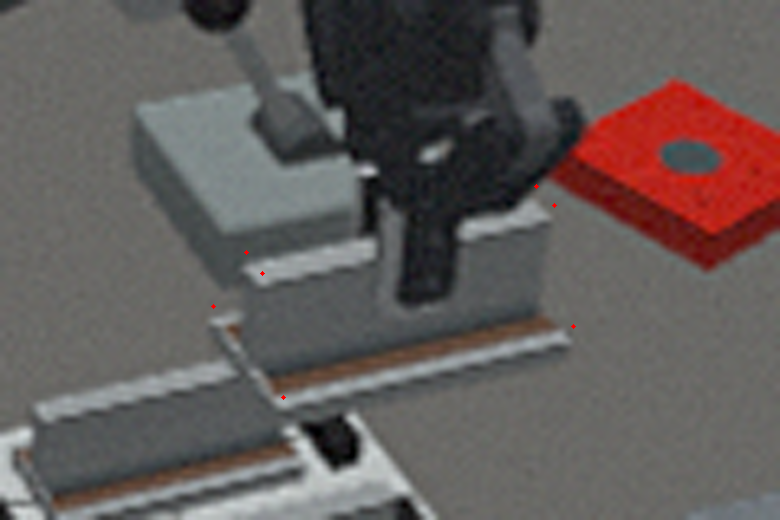

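Emit:
send_rows:
  rows:
    - [[0,0,0.02],[0,0,0],1]
    - [[-0.0005,-0.001,0.06],[0,0,0],1]
    - [[-0.0006,-0.002,0.1],[0,0,0],1]
    - [[-0.0006,-0.002,0.13],[0,0,0],1]
    - [[-0.0006,-0.002,0.145],[0,0,0],1]
    - [[-0.0006,-0.002,0.152],[0,0,0],1]
    - [[-0.0006,-0.002,0.155],[0,0,0],1]
    - [[-0.0006,-0.002,0.157],[0,0,0],1]
    - [[-0.0006,-0.002,0.1585],[0,0,0],1]
    - [[-0.0006,-0.002,0.1585],[0,0,0],1]

```text
clock: 23.4
eef_pos: [0.5059, -0.2753, 0.049]
tcp_rot: [-180.0, 0.0, 179.3]
ft_force: [0.5, -0.6, -4.5]
width: 0.0086
```

```bash
python3 mv.py
```

```text
t 23.4 p [ 505.9 -275.3   49. ] rpy [-1.7998e+02  2.0000e-02  1.7927e+02] w 8.6 F [ 0.5 -0.6 -4.5]
```

Emit:
send_rows:
  rows:
    - [[0,0,0.001],[0,0,0],1]
    - [[0,0,0.002],[0,0,0],1]
    - [[0,0,0.003],[0,0,0],1]
    - [[0,0,0.003],[0,0,0],1]
    - [[0,0,0.003],[0,0,0],0.85]
    - [[0,0,0.003],[0,0,0],0.6]
    - [[0,0,0.0],[0,0,0],0.6]
    - [[0,0,-0.03],[0,0,0],0.6]
    - [[0,0,-0.08],[0,0,0],0.5]
    - [[0,0,-0.14],[0,0,0],0.5]

```text
clock: 24.65
eef_pos: [0.505, -0.2746, 0.1892]
tcp_rot: [179.9, -0.1, 179.3]
ft_force: [1.5, -0.6, 0.3]
width: 0.0425
```

```bash
python3 look.py 9; python3 webs.py 9; python3 mv.py 525 387.8 165 109.4
```

```text
[ 0.505  -0.2746  0.1892] [ 1.7991e+02 -1.0000e-01  1.7926e+02] 0.0425 [ 1.5 -0.6  0.3]
top 122 [225.7 226.6] 0.0983 (array([524. , 388.5]), array([89.3, 12.3]), -69.71) mean [524.6 388.5  98.6] ang -71.0
t 24.75 p [ 509.5 -278.2  197.3] rpy [-179.44    0.67  179.28] w 43.0 F [ 1.2 -1.2  0.7]
[-0.0068, 0.6664, 0.0259] [-0.1, 0.9, 69.9]
```

Emit:
send_rows:
  rows:
    - [[0,0.02,0],[0,0,3],0.5]
    - [[-0.001,0.06,0],[0,0,8],0.5]
    - [[-0.002,0.115,0],[0,0,14],0.5]
    - [[-0.003,0.173,0],[0,0,20],0.5]
    - [[-0.004,0.231,0],[0,0,27],0.5]
    - [[-0.005,0.289,0],[0,0,34],0.5]
    - [[-0.006,0.347,0],[0,0,41],0.5]
    - [[-0.007,0.405,0.005],[0,0,47],0.5]
    - [[-0.008,0.463,0.01],[0,0,53],0.5]
    - [[-0.009,0.52,0.015],[0,0,58],0.5]

```text
clock: 26.0
eef_pos: [0.5212, 0.2467, 0.1734]
tcp_rot: [180.0, 0.0, 121.1]
ft_force: [0.8, -0.2, 0.8]
width: 0.0425
```

```bash
python3 mv.py 524.7 388 164 109.2
```

```text
t 26.0 p [521.2 246.7 173.4] rpy [1.7998e+02 1.0000e-02 1.2110e+02] w 42.5 F [ 0.8 -0.2  0.8]
[0.1192, 0.076, 0.0094] [0.0, 0.0, 11.9]
```

Emit:
send_rows:
  rows:
    - [[0.035,0.022,0.002],[0,0,4],0.5]
    - [[0.07,0.045,0.005],[0,0,8],0.5]
    - [[0.1,0.064,0.008],[0,0,11],0.5]
    - [[0.116,0.074,0.009],[0,0,11.9],0.5]
    - [[0.1192,0.076,0.009],[0,0,11.9],0.5]
    - [[0.1192,0.076,0.009],[0,0,11.9],0.5]
    - [[0.1192,0.076,0.009],[0,0,11.9],0.5]
    - [[0.1192,0.076,0.009],[0,0,11.9],0.5]
    - [[0.1192,0.076,0.009],[0,0,11.9],0.5]
    - [[0.1192,0.076,0.009],[0,0,11.9],0.5]

```text
clock: 27.25
eef_pos: [0.5245, 0.3859, 0.1648]
tcp_rot: [180.0, -0.0, 109.4]
ft_force: [0.3, 0.8, 0.4]
width: 0.043
```

```bash
python3 look.py 10; python3 mv.py 524.7 388 84 109.2
python3 - <<'E'
from h import *
s=load("side10.npz"); crop(s,"s10c.png",310,430,285,375,6); crop(s,"s10b.png",290,420,220,290,6); s=load("top10.npz"); crop(s,"t10c.png",325,505,170,265,4)
E
```

```text
[0.5245 0.3859 0.1648] [180.    -0.   109.36] 0.043 [0.3 0.8 0.4]
t 27.35 p [524.5 386.  164.7] rpy [180.     0.   109.37] w 43.1 F [-0.3 -0.6  0.8]
[0.0018, 0.0009, 0.0807] [0.0, 0.0, 0.2]
```

View pics/s10c.png

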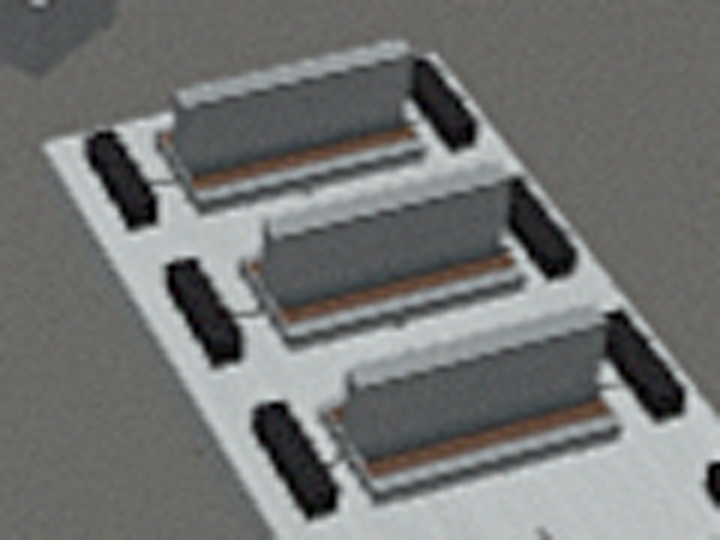

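View pics/t10c.png

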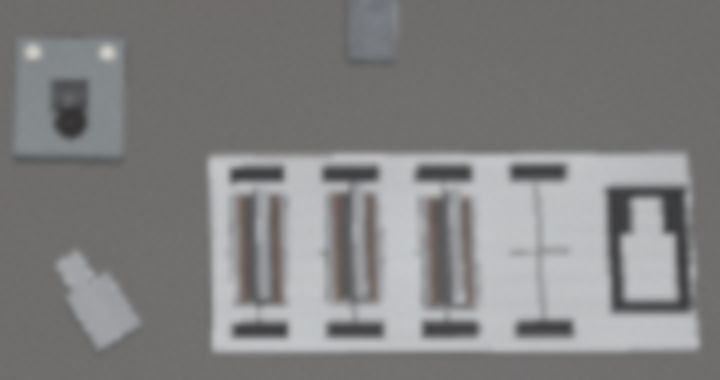

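Emit:
send_rows:
  rows:
    - [[0.001,0,0.02],[0,0,0],0.5]
    - [[0.0015,0.0005,0.045],[0,0,0],0.5]
    - [[0.0015,0.0005,0.065],[0,0,0],0.5]
    - [[0.0015,0.0005,0.08],[0,0,0],0.5]
    - [[0.0015,0.0005,0.08],[0,0,0],0.5]
    - [[0.0015,0.0005,0.08],[0,0,0],0.7]
    - [[0.0015,0.0005,0.08],[0,0,0],1]
    - [[0.0015,0.0005,0.08],[0,0,0],1]
    - [[0.0015,0.0005,0.08],[0,0,0],1]
    - [[0.0015,0.0005,0.08],[0,0,0],1]

```text
clock: 28.6
eef_pos: [0.5253, 0.3881, 0.0861]
tcp_rot: [179.9, -0.0, 109.4]
ft_force: [0.7, 0.3, 4.6]
width: 0.0087
```

Emit:
send_rows:
  rows:
    - [[0,0,0],[0,0,0],1]
    - [[0,0,-0.01],[0,0,0],1]
    - [[0,0,-0.03],[0,0,0],1]
    - [[0,0,-0.06],[0,0,0],1]
    - [[0,0,-0.09],[0,0,0],1]
    - [[0,0,-0.11],[0,0,0],1]
    - [[0,0,-0.12],[0,0,0],1]
    - [[0,0,-0.12],[0,0,0],1]
    - [[0,0,-0.12],[0,0,0],1]
    - [[0,0,-0.12],[0,0,0],1]

```text
clock: 29.85
eef_pos: [0.5238, 0.3873, 0.2032]
tcp_rot: [-179.9, 0.0, 109.4]
ft_force: [0.1, 0.6, -4.9]
width: 0.0088
```

```bash
python3 mv.py 505 -349.5 202 179.5
```

```text
t 29.85 p [523.8 387.3 203.2] rpy [-1.7986e+02  2.0000e-02  1.0937e+02] w 8.8 F [ 0.1  0.6 -4.9]
[-0.6889, -0.2621, 0.0021] [-0.1, -0.1, -70.1]
```

Emit:
send_rows:
  rows:
    - [[-0.018,-0.007,0],[0,0,-2],1]
    - [[-0.055,-0.021,0],[0,0,-6],1]
    - [[-0.107,-0.041,0],[0,0,-11],1]
    - [[-0.16,-0.061,0],[0,0,-17],1]
    - [[-0.213,-0.081,0],[0,0,-23],1]
    - [[-0.266,-0.101,0],[0,0,-29],1]
    - [[-0.319,-0.121,0],[0,0,-35],1]
    - [[-0.372,-0.142,0],[0,0,-41],1]
    - [[-0.425,-0.162,0],[0,0,-47],1]
    - [[-0.478,-0.182,0],[0,0,-53],1]

```text
clock: 31.1
eef_pos: [0.5108, -0.1254, 0.2045]
tcp_rot: [180.0, -0.0, 162.6]
ft_force: [1.4, 0.4, -3.8]
width: 0.0086
```

```bash
python3 mv.py 505 -349.5 202 179.5
```

```text
t 31.1 p [ 510.8 -125.4  204.5] rpy [ 1.7999e+02 -1.0000e-02  1.6256e+02] w 8.6 F [ 1.4  0.4 -3.8]
[-0.0617, -0.2156, 0.0024] [0.0, -0.0, -16.9]
```

Emit:
send_rows:
  rows:
    - [[-0.014,-0.05,0],[0,0,-5],1]
    - [[-0.029,-0.1,0],[0,0,-9],1]
    - [[-0.042,-0.148,0],[0,0,-13],1]
    - [[-0.053,-0.185,0],[0,0,-16],1]
    - [[-0.06,-0.21,0],[0,0,-16.9],1]
    - [[-0.0617,-0.2156,0],[0,0,-16.9],1]
    - [[-0.0617,-0.2156,0],[0,0,-16.9],1]
    - [[-0.0617,-0.2156,0],[0,0,-16.9],1]
    - [[-0.0617,-0.2156,0],[0,0,-16.9],1]
    - [[-0.0617,-0.2156,0],[0,0,-16.9],1]

```text
clock: 32.35
eef_pos: [0.5049, -0.3473, 0.2048]
tcp_rot: [180.0, 0.0, 179.3]
ft_force: [0.0, -0.2, -5.3]
width: 0.0085
```

```bash
python3 ov.py 11 12
```

```text
TCP [ 504.9 -347.4  204.8] [-180.      0.    179.29] [ 1.1  0.3 -4.6]
```

View pics/ov11.png

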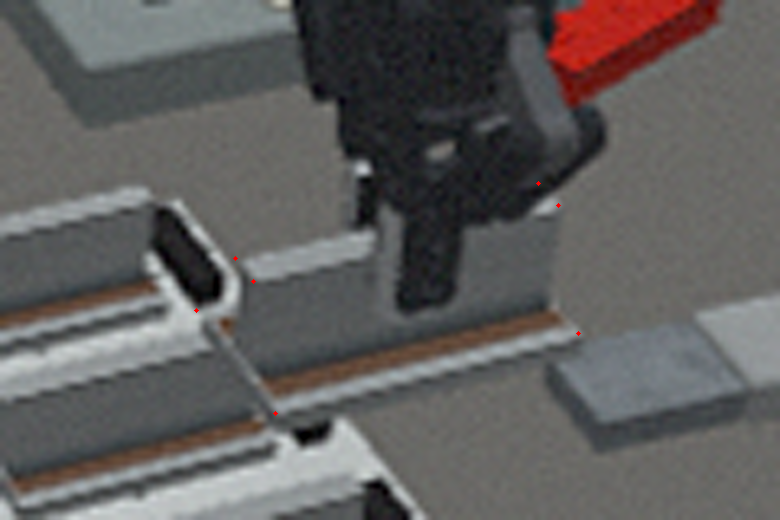

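Emit:
send_rows:
  rows:
    - [[0,0,0.02],[0,0,0],1]
    - [[0,-0.001,0.06],[0,0,0],1]
    - [[0,-0.0019,0.1],[0,0,0],1]
    - [[0,-0.0019,0.13],[0,0,0],1]
    - [[0,-0.0019,0.145],[0,0,0],1]
    - [[0,-0.0019,0.152],[0,0,0],1]
    - [[0,-0.0019,0.155],[0,0,0],1]
    - [[0,-0.0019,0.157],[0,0,0],1]
    - [[0,-0.0019,0.159],[0,0,0],1]
    - [[0,-0.0019,0.1595],[0,0,0],1]

```text
clock: 33.7
eef_pos: [0.5052, -0.3501, 0.0462]
tcp_rot: [-179.9, 0.1, 179.3]
ft_force: [-1.1, 1.2, 0.9]
width: 0.0085
```

```bash
python3 mv.py
```

```text
t 33.7 p [ 505.2 -350.1   46.2] rpy [-1.7994e+02  5.0000e-02  1.7927e+02] w 8.5 F [-1.1  1.2  0.9]
```

Emit:
send_rows:
  rows:
    - [[0,0.0005,0.001],[0,0,0],1]
    - [[0,0.0005,0.0015],[0,0,0],1]
    - [[0,0.0005,0.0015],[0,0,0],0.85]
    - [[0,0.0005,0.0015],[0,0,0],0.6]
    - [[0,0.0005,0.0],[0,0,0],0.6]
    - [[0,0.0005,-0.03],[0,0,0],0.6]
    - [[0,0.0005,-0.08],[0,0,0],0.5]
    - [[0,0.0005,-0.13],[0,0,0],0.4]
    - [[0,0.0005,-0.15],[0,0,0],0.2]
    - [[0,0.0005,-0.15],[0,0,0],0.1]

```text
clock: 34.95
eef_pos: [0.5053, -0.3498, 0.1964]
tcp_rot: [-179.9, 0.1, 179.3]
ft_force: [-1.0, 0.4, 0.0]
width: 0.0767
```

```bash
python3 look.py 12
python3 - <<'E'
from meas import *
for n in("top","side"):
    s=load(f"{n}12.npz"); C=cloud(s); z=C[...,2]
    v=(C[...,0]>.4)&(C[...,0]<.54)&(abs(C[...,1])<.07)&(s["depth"]>0)
    for lo,hi,zz in((.03,.042,.036),(.006,.042,.014)):
        m=v&(z>lo)&(z<hi)
        P=C[m]; print(n,lo,m.sum(),rect(P[:,:2]),(P.mean(0)*1000).round(1))
    f=s["frame"].astype(int).max(2)
    crop(s,f"blk_{n}.png",*( (325,375,225,265) if n=="top" else (290,345,260,305)),14)
E
python3 mv.py
```

```text
[ 0.5053 -0.3498  0.1964] [-1.7989e+02  1.1000e-01  1.7927e+02] 0.0767 [-1.   0.4  0. ]
top 0.03 161 (array([461.5,   4.4]), array([50. , 40.2]), 30.93) [461.    3.9  35.9]
top 0.006 448 (array([470.4,  -1.1]), array([138.3, 137.2]), 89.22) [471.2   7.5  20.2]
side 0.03 257 (array([461.2,  -0.7]), array([54.3, 42.7]), 31.81) [460.   -2.6  35. ]
side 0.006 496 (array([473.3,   6.6]), array([87.1, 43.3]), 34.05) [460.5  -6.7  26.7]
t 35.05 p [ 503.9 -348.4  192.9] rpy [ 1.7986e+02 -1.4000e-01  1.7927e+02] w 76.7 F [-0.   0.1 -0.5]
```

View pics/blk_top.png

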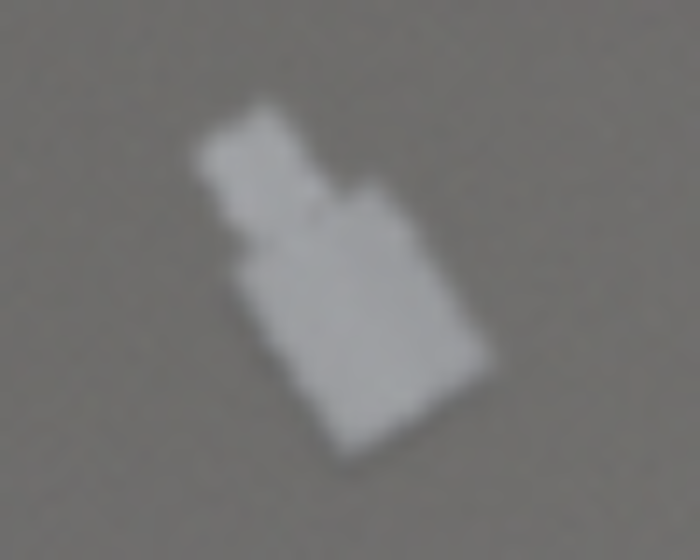

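View pics/blk_side.png

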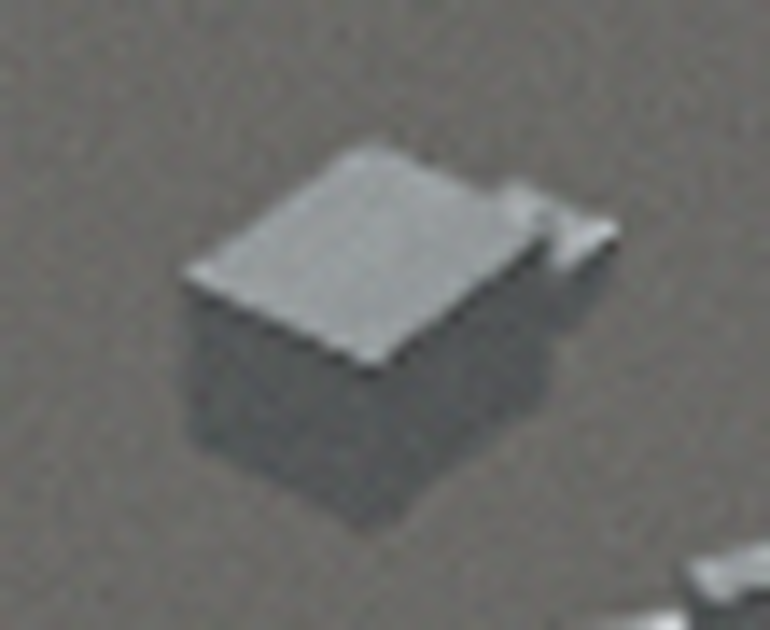

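```bash
python3 - <<'E'
from h import *
s=load("side12.npz"); f=lambda x,y:((x+.5)/14-.5+290,(y+.5)/14-.5+260)
P=onplane(s,[f(187,272),f(372,143),f(550,237),f(375,362)],.036)*1000
print(P.round(1),P.mean(0).round(1)); 
for i in range(4):
    d=P[(i+1)%4]-P[i]; print(np.linalg.norm(d).round(1),np.degrees(np.arctan2(d[1],d[0])).round(1))
E
python3 mv.py 461 3 130 31
```

```text
[[429.5   4.8  36. ]
 [471.5  28.5  36. ]
 [489.4  -7.2  36. ]
 [449.6 -29.3  36. ]] [460.   -0.8  36. ]
48.2 29.6
40.0 -63.3
45.5 -150.9
39.5 120.6
t 35.05 p [ 503.9 -348.4  192.9] rpy [ 1.7986e+02 -1.4000e-01  1.7927e+02] w 76.7 F [-0.   0.1 -0.5]
[0.0473, 0.3507, 0.0639] [-0.1, -0.2, 148.3]
```

Emit:
send_rows:
  rows:
    - [[0.003,0.02,0],[0,0,-2],0]
    - [[0.008,0.06,0],[0,0,-5],0]
    - [[0.015,0.11,0],[0,0,-10],0]
    - [[0.022,0.16,0.005],[0,0,-14],0]
    - [[0.03,0.21,0.01],[0,0,-19],0]
    - [[0.037,0.26,0.02],[0,0,-23],0]
    - [[0.043,0.305,0.035],[0,0,-27],0]
    - [[0.047,0.335,0.05],[0,0,-30],0]
    - [[0.049,0.35,0.06],[0,0,-31.2],0]
    - [[0.049,0.35,0.065],[0,0,-31.2],0]

```text
clock: 36.3
eef_pos: [0.4592, 0.0019, 0.1285]
tcp_rot: [179.9, -0.1, -149.5]
ft_force: [-0.2, -0.9, 0.4]
width: 0.0854
```

```bash
python3 look.py 13; python3 mv.py 460.5 1 22 210.5
python3 - <<'E'
from h import *
s=load("side13.npz"); crop(s,"s13c.png",310,440,285,380,6); crop(s,"s13b.png",270,390,220,310,6); s=load("top13.npz"); crop(s,"t13c.png",370,510,200,270,5)
E
```

```text
[0.4592 0.0019 0.1285] [ 1.7989e+02 -1.3000e-01 -1.4949e+02] 0.0854 [-0.2 -0.9  0.4]
t 36.4 p [459.9   0.7 129.4] rpy [ 1.7996e+02 -8.0000e-02 -1.4960e+02] w 85.3 F [-0.8 -0.4  0.5]
[-0.0008, -0.0001, 0.1074] [0.0, -0.1, -0.1]
```

View pics/s13c.png

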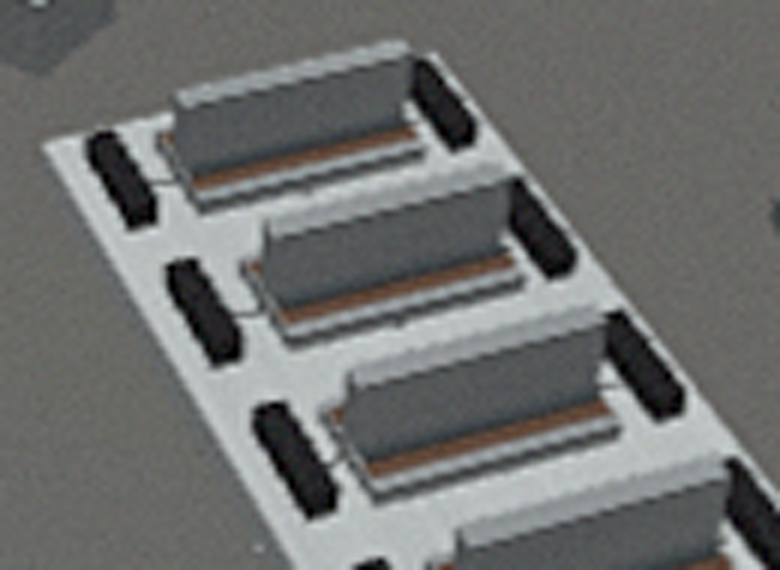

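View pics/s13b.png

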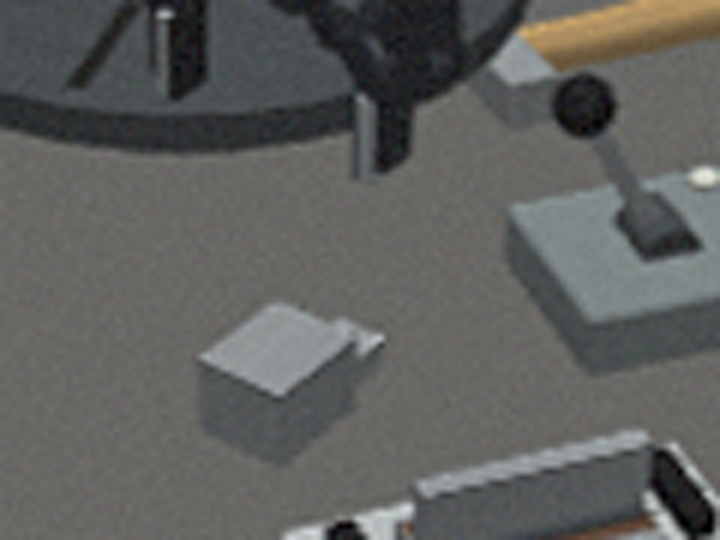

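View pics/t13c.png

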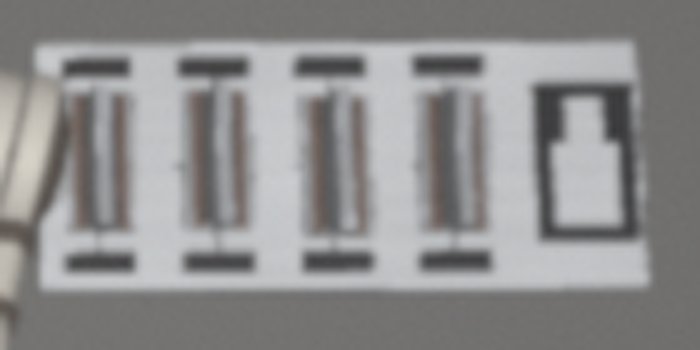

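Emit:
send_rows:
  rows:
    - [[0,0,0.02],[0,0,0],0]
    - [[0,0,0.05],[0,0,0],0]
    - [[0,0,0.08],[0,0,0],0]
    - [[0,0,0.1],[0,0,0],0]
    - [[0,0,0.106],[0,0,0],0]
    - [[0,0,0.106],[0,0,0],0.3]
    - [[0,0,0.106],[0,0,0],0.6]
    - [[0,0,0.106],[0,0,0],1]
    - [[0,0,0.106],[0,0,0],1]
    - [[0,0,0.106],[0,0,0],1]

```text
clock: 37.65
eef_pos: [0.4613, 0.0011, 0.0254]
tcp_rot: [-179.9, 0.1, -149.5]
ft_force: [-0.9, -0.6, 7.2]
width: 0.0383
```

```bash
python3 mv.py
python3 - <<'E'
from h import *
s=vision.snapshot("side"); np.savez("side14.npz",**s); crop(s,"s14.png",270,390,220,310,6)
E
```

```text
t 37.65 p [461.3   1.1  25.4] rpy [-1.7990e+02  9.0000e-02 -1.4953e+02] w 38.3 F [-0.9 -0.6  7.2]
```

View pics/s14.png

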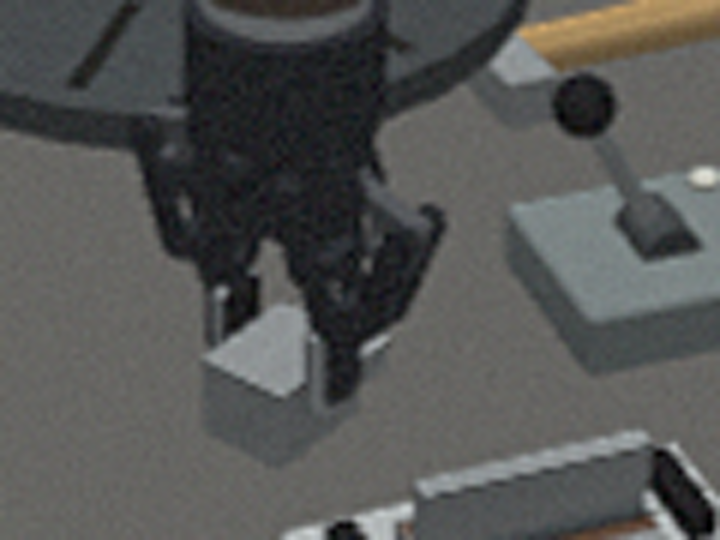

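Emit:
send_rows:
  rows:
    - [[0,0,0],[0,0,0],1]
    - [[0,0,-0.01],[0,0,0],1]
    - [[0,0,-0.03],[0,0,0],1]
    - [[0,0,-0.06],[0,0,0],1]
    - [[0,0,-0.09],[0,0,0],1]
    - [[0,0,-0.12],[0,0,0],1]
    - [[0,0,-0.145],[0,0,0],1]
    - [[0,0,-0.155],[0,0,0],1]
    - [[0,0,-0.155],[0,0,0],1]
    - [[0,0,-0.155],[0,0,0],1]

```text
clock: 38.95
eef_pos: [0.4591, 0.0017, 0.1777]
tcp_rot: [179.9, -0.1, -149.5]
ft_force: [0.2, -0.0, -4.7]
width: 0.0387
```

```bash
python3 mv.py 490 -434.5 178 179.5
python3 - <<'E'
from h import *
s=vision.snapshot("side"); np.savez("side15.npz",**s); u,v=proj(s,ctrl.get_obs()["eef_pos"])[0].astype(int); crop(s,"s15.png",u-60,u+60,v-45,v+45,6)
crop(s,"pk.png",385,485,380,450,7)
E
```

```text
t 38.95 p [459.1   1.7 177.7] rpy [ 1.7988e+02 -1.2000e-01 -1.4953e+02] w 38.7 F [ 0.2 -0.  -4.7]
[0.1946, -0.3916, -0.0008] [0.1, -0.1, 31.0]
```

View pics/s15.png

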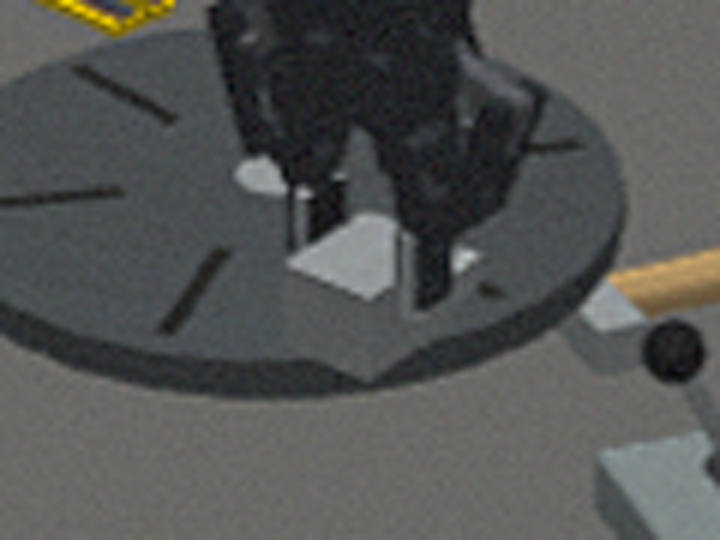

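View pics/pk.png

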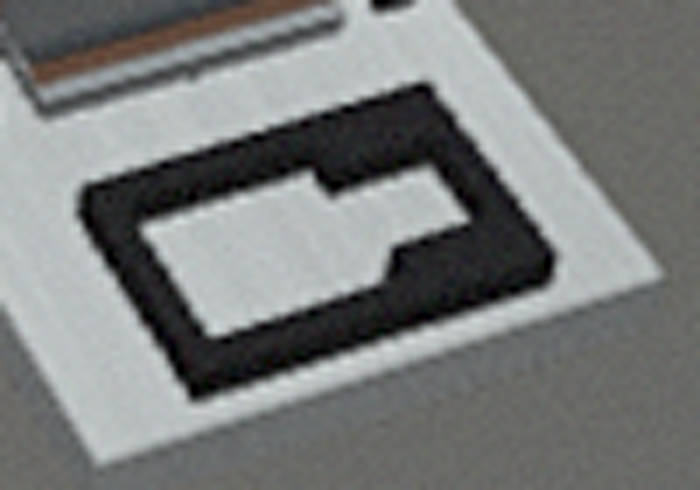

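Run:
```python
from h import *
s=load("side15.npz"); f=lambda x,y:((x+.5)/7-.5+385,(y+.5)/7-.5+380)
def L(n,z,*p):
    P=onplane(s,[f(*q) for q in p],z)*1000; d=P[-1]-P[0]
    print(n,P[:,:2].round(1).tolist(),P.mean(0)[:2].round(1),"ang",np.degrees(np.arctan2(d[1],d[0])).round(1))
L("+y floor edge",.02,(143,222),(310,170))
L("-y top edge",.032,(210,338),(385,286))
L("near top edge",.032,(139,225),(203,336))
L("far floor edge",.02,(436,166),(470,221))
L("outer top +y",.032,(88,187),(430,83))
L("outer top near",.032,(83,195),(190,378))
L("outer top far",.032,(432,85),(553,258))
L("outer bottom -y",.02,(195,398),(552,283))
L("tongue +y floor",.02,(332,193),(432,165))
L("tongue -y top",.032,(400,246),(468,225))
```

```text
+y floor edge [[470.3, -410.5], [518.5, -410.9]] [ 494.4 -410.7] ang -0.5
-y top edge [[462.1, -456.4], [509.9, -458.0]] [ 486.  -457.2] ang -1.9
near top edge [[462.8, -419.8], [460.8, -455.3]] [ 461.8 -437.5] ang -93.2
far floor edge [[549.5, -421.4], [547.8, -439.9]] [ 548.6 -430.6] ang -95.2
outer top +y [[456.7, -404.5], [555.8, -405.6]] [ 506.2 -405.1] ang -0.6
outer top near [[454.3, -406.4], [451.8, -465.0]] [ 453.  -435.7] ang -92.5
outer top far [[555.9, -406.4], [553.3, -465.5]] [ 554.6 -435.9] ang -92.5
outer bottom -y [[455.9, -462.5], [556.1, -464.0]] [ 506.  -463.2] ang -0.8
tongue +y floor [[519.9, -419.5], [548.7, -420.7]] [ 534.3 -420.1] ang -2.4
tongue -y top [[520.0, -448.7], [539.3, -449.1]] [ 529.7 -448.9] ang -1.1
```

Emit:
send_rows:
  rows:
    - [[0.008,-0.016,0],[0,0,2],1]
    - [[0.024,-0.048,0],[0,0,5],1]
    - [[0.046,-0.092,0],[0,0,9],1]
    - [[0.07,-0.14,0],[0,0,13],1]
    - [[0.094,-0.188,0],[0,0,17],1]
    - [[0.118,-0.237,0],[0,0,21],1]
    - [[0.142,-0.286,0],[0,0,24],1]
    - [[0.166,-0.335,0],[0,0,27],1]
    - [[0.186,-0.374,0],[0,0,30],1]
    - [[0.1946,-0.3916,0],[0,0,31],1]

```text
clock: 40.25
eef_pos: [0.4901, -0.437, 0.1772]
tcp_rot: [179.9, -0.1, 179.3]
ft_force: [-0.6, 0.9, -4.7]
width: 0.0389
```

```bash
python3 look.py 16; python3 mv.py
python3 - <<'E'
from h import *
s=load("side16.npz"); u,v=proj(s,ctrl.get_obs()["eef_pos"])[0].astype(int); print(u-50,v-35); crop(s,"s16.png",u-50,u+50,v-35,v+35,7)
E
```

```text
[ 0.4901 -0.437   0.1772] [ 1.7992e+02 -9.0000e-02  1.7929e+02] 0.0389 [-0.6  0.9 -4.7]
t 40.35 p [ 490.1 -436.6  177.3] rpy [ 1.7994e+02 -9.0000e-02  1.7933e+02] w 38.5 F [-0.1  0.8 -4.8]
383 317
```

View pics/s16.png

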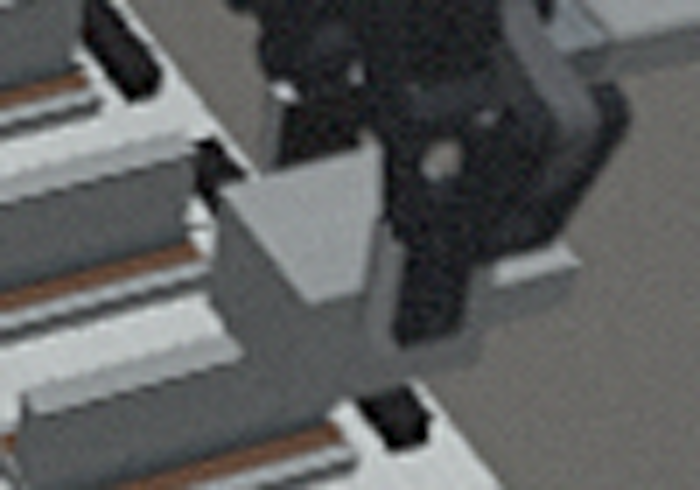

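Run:
```python
from h import *
s=load("side16.npz"); f=lambda x,y:((x+.5)/7-.5+383,(y+.5)/7-.5+317)
for n,z,p in(("thick -x-y",187.9,(315,303)),("thick -x+y",187.9,(221,188)),("tongue +x-y",165.9,(578,265)),("tongue +x+y",165.9,(555,243))):
    print(n,(onplane(s,[f(*p)],z/1000)*1000).round(1).tolist())
T=np.array([490.1,-436.8,0])
im=cv2.imread("pics/s16.png")
for b in((-25,-20,187.9),(-25,20,187.9),(55,-11,165.9),(55,11,165.9),(25,-20,151.9),(25,-11,165.9),(-25,-20,151.9),(55,-11,151.9)):
    c,sn=np.cos(np.radians(-.6)),np.sin(np.radians(-.6))
    u,v=proj(s,(T+[c*b[0]-sn*b[1],sn*b[0]+c*b[1],b[2]])/1000)[0]; cv2.circle(im,(int((u-383+.5)*7),int((v-317+.5)*7)),3,(0,0,255),-1)
cv2.imwrite("pics/s16o.png",im)
```

```text
thick -x-y [[466.2, -457.2, 187.9]]
thick -x+y [[465.2, -417.5, 187.9]]
tongue +x-y [[543.5, -449.2, 165.9]]
tongue +x+y [[542.7, -441.1, 165.9]]
```

View pics/s16o.png

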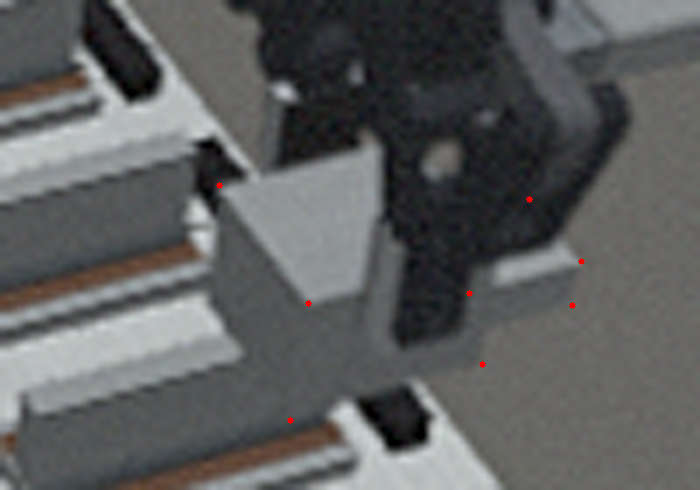

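Emit:
send_rows:
  rows:
    - [[0,0.001,0.015],[0,0,0],1]
    - [[0,0.003,0.04],[0,0,0],1]
    - [[0,0.003,0.07],[0,0,0],1]
    - [[0,0.003,0.095],[0,0,0],1]
    - [[0,0.003,0.11],[0,0,0],1]
    - [[0,0.003,0.115],[0,0,0],1]
    - [[0,0.003,0.115],[0,0,0],1]
    - [[0,0.003,0.115],[0,0,0],1]
    - [[0,0.003,0.115],[0,0,0],1]
    - [[0,0.003,0.115],[0,0,0],1]

```text
clock: 41.6
eef_pos: [0.4913, -0.4321, 0.0647]
tcp_rot: [-180.0, 0.0, 179.5]
ft_force: [1.2, 0.4, -5.6]
width: 0.0388
```

```bash
python3 look.py 17; python3 mv.py
python3 - <<'E'
from h import *
s=load("side17.npz"); crop(s,"s17.png",380,490,365,445,7); s=load("top17.npz"); crop(s,"t17.png",460,510,205,265,9)
E
```

```text
[ 0.4913 -0.4321  0.0647] [-1.7996e+02  3.0000e-02  1.7946e+02] 0.0388 [ 1.2  0.4 -5.6]
t 41.7 p [ 491.1 -432.    64.4] rpy [-1.7998e+02  1.0000e-02  1.7947e+02] w 38.4 F [ 0.1 -0.1 -6.6]
```

View pics/s17.png

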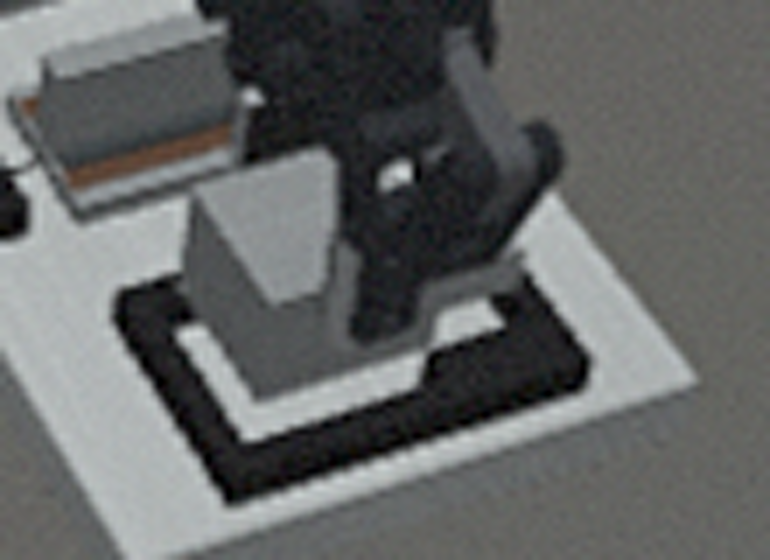

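Run:
```python
from h import *
s=load("side17.npz"); f=lambda x,y:((x+.5)/7-.5+380,(y+.5)/7-.5+365)
for n,z,p in(("thick top -x-y",75,(274,305)),("thick top -x+y",75,(191,187)),("bot -x-y",39,(263,402)),("bot +x-y",39,(436,347)),("tongue top far-y",53,(527,255))):
    print(n,(onplane(s,[f(*p)],z/1000)*1000).round(1).tolist())
T=np.array([491.2,-432.05,0])
im=cv2.imread("pics/s17.png"); u0=64.5-25.4
c,sn=np.cos(np.radians(-.5)),np.sin(np.radians(-.5))
for b in((-25,-20,36),(-25,20,36),(55,-11,14),(25,-20,0),(25,-11,14),(-25,-20,0),(55,-11,0)):
    u,v=proj(s,(T+[c*b[0]-sn*b[1],sn*b[0]+c*b[1],b[2]+u0])/1000)[0]; cv2.circle(im,(int((u-380+.5)*7),int((v-365+.5)*7)),3,(0,0,255),-1)
PK=np.array([504.7,-434.1,20])
for b in((-42.5,-22.5,12),(-42.5,22.5,12),(-42.5,22.5,0),(12.5,-22.5,12),(42.5,13.5,0),(42.5,-13.5,12),(12.5,22.5,0)):
    u,v=proj(s,(PK+[c*b[0]-sn*b[1],sn*b[0]+c*b[1],b[2]])/1000)[0]; cv2.circle(im,(int((u-380+.5)*7),int((v-365+.5)*7)),3,(0,255,0),-1)
cv2.imwrite("pics/s17o.png",im)
```

```text
thick top -x-y [[466.8, -453.1, 75.0]]
thick top -x+y [[466.4, -413.6, 75.0]]
bot -x-y [[468.7, -452.1, 39.0]]
bot +x-y [[516.8, -452.6, 39.0]]
tongue top far-y [[545.1, -445.6, 53.0]]
```

View pics/s17o.png

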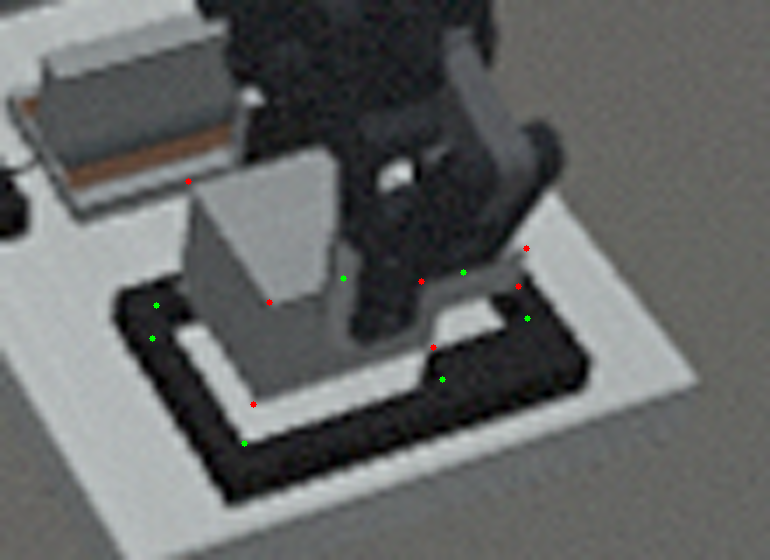

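View pics/t17.png

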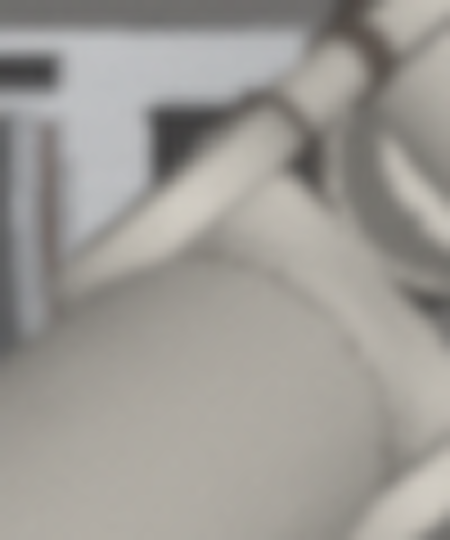

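Emit:
send_rows:
  rows:
    - [[0.001,-0.0005,0],[0,0,0],1]
    - [[0.0017,-0.0009,0],[0,0,0],1]
    - [[0.0017,-0.0009,0],[0,0,0],1]
    - [[0.0017,-0.0009,0.002],[0,0,0],1]
    - [[0.0017,-0.0009,0.004],[0,0,0],1]
    - [[0.0017,-0.0009,0.006],[0,0,0],1]
    - [[0.0017,-0.0009,0.008],[0,0,0],1]
    - [[0.0017,-0.0009,0.01],[0,0,0],1]
    - [[0.0017,-0.0009,0.011],[0,0,0],1]
    - [[0.0017,-0.0009,0.011],[0,0,0],1]

```text
clock: 42.95
eef_pos: [0.4893, -0.4327, 0.0531]
tcp_rot: [180.0, -0.0, 179.5]
ft_force: [0.1, 0.5, -5.3]
width: 0.0386
```

```bash
python3 look.py 18; python3 mv.py
python3 - <<'E'
from h import *
s=load("side18.npz"); crop(s,"s18.png",380,490,365,445,7)
E
```

```text
[ 0.4893 -0.4327  0.0531] [ 1.7999e+02 -1.0000e-02  1.7947e+02] 0.0386 [ 0.1  0.5 -5.3]
t 43.05 p [ 489.4 -432.7   53.3] rpy [-180.      0.    179.47] w 38.7 F [-0.3  0.4 -5. ]
```

View pics/s18.png

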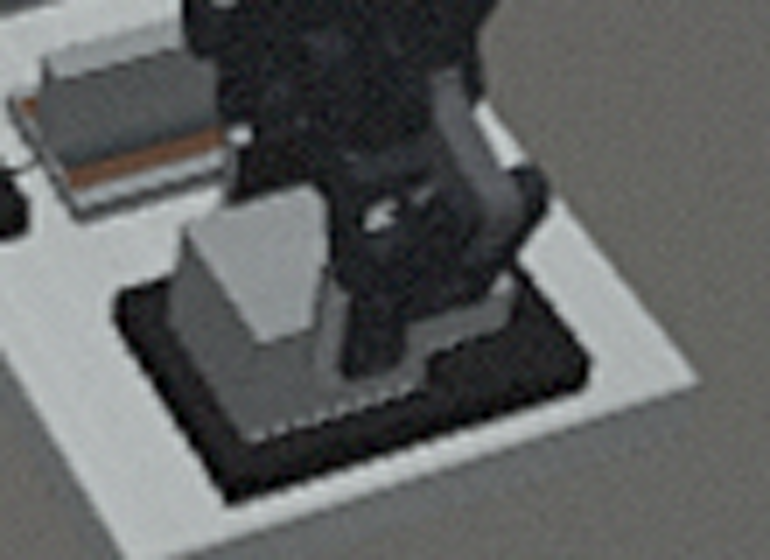

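Emit:
send_rows:
  rows:
    - [[0,0,0.001],[0,0,0],1]
    - [[0,0,0.002],[0,0,0],1]
    - [[0,0,0.003],[0,0,0],1]
    - [[0,0,0.004],[0,0,0],1]
    - [[0,0,0.005],[0,0,0],1]
    - [[0,0,0.006],[0,0,0],1]
    - [[0,0,0.007],[0,0,0],1]
    - [[0,0,0.0075],[0,0,0],1]
    - [[0,0,0.0075],[0,0,0],1]
    - [[0,0,0.0075],[0,0,0],1]

```text
clock: 44.3
eef_pos: [0.4894, -0.4327, 0.0457]
tcp_rot: [-180.0, 0.0, 179.5]
ft_force: [0.2, -0.1, -5.1]
width: 0.0386
```

```bash
python3 look.py 19; python3 mv.py
python3 - <<'E'
from h import *
s=load("side19.npz"); crop(s,"s19.png",380,490,365,445,7)
E
```

```text
[ 0.4894 -0.4327  0.0457] [-180.      0.    179.47] 0.0386 [ 0.2 -0.1 -5.1]
t 44.4 p [ 489.4 -432.7   45.8] rpy [-180.      0.    179.47] w 38.8 F [ 0.1  0.7 -6.4]
```

View pics/s19.png

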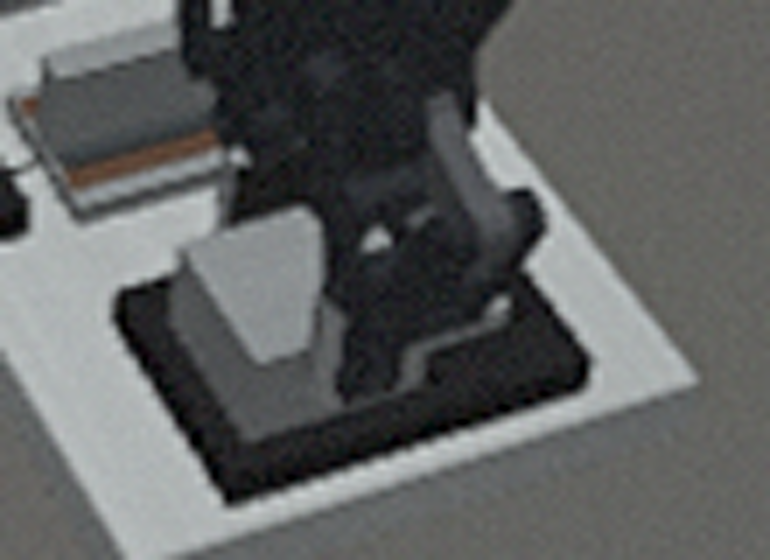

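Emit:
send_rows:
  rows:
    - [[0,0,0.001],[0,0,0],1]
    - [[0,0,0.0015],[0,0,0],1]
    - [[0,0,0.002],[0,0,0],1]
    - [[0,0,0.0025],[0,0,0],1]
    - [[0,0,0.003],[0,0,0],1]
    - [[0,0,0.003],[0,0,0],1]
    - [[0,0,0.003],[0,0,0],1]
    - [[0,0,0.003],[0,0,0],1]
    - [[0,0,0.003],[0,0,0],1]
    - [[0,0,0.003],[0,0,0],1]

```text
clock: 45.65
eef_pos: [0.4897, -0.4331, 0.0455]
tcp_rot: [-180.0, 0.0, 179.5]
ft_force: [-6.1, 5.9, 12.9]
width: 0.039
```

Contact with the floor (z force went from −5 to +13 N, z held at 45.5, as expected). Release, and rise.

Emit:
send_rows:
  rows:
    - [[0,0,0.001],[0,0,0],1]
    - [[0,0,0.001],[0,0,0],0.45]
    - [[0,0,0.001],[0,0,0],0.3]
    - [[0,0,0.001],[0,0,0],0.2]
    - [[0,0,0],[0,0,0],0.1]
    - [[0,0,-0.02],[0,0,0],0.1]
    - [[0,0,-0.06],[0,0,0],0.1]
    - [[0,0,-0.11],[0,0,0],0.3]
    - [[0,0,-0.15],[0,0,0],0.5]
    - [[0,0,-0.15],[0,0,0],0.6]

```text
clock: 46.9
eef_pos: [0.4913, -0.4351, 0.1996]
tcp_rot: [-179.5, 0.4, 179.5]
ft_force: [0.2, -0.8, -0.8]
width: 0.0343
```

```bash
python3 mv.py 440 0 190 179.5
```

```text
t 46.9 p [ 491.3 -435.1  199.6] rpy [-179.5     0.4   179.48] w 34.3 F [ 0.2 -0.8 -0.8]
[0.0554, 0.4347, 0.0055] [-0.5, 0.4, -0.0]
```

Emit:
send_rows:
  rows:
    - [[0.003,0.02,0],[0,0,0],0.8]
    - [[0.008,0.06,0],[0,0,0],1]
    - [[0.014,0.11,0],[0,0,0],1]
    - [[0.021,0.165,0],[0,0,0],1]
    - [[0.028,0.22,0],[0,0,0],1]
    - [[0.035,0.275,0],[0,0,0],1]
    - [[0.042,0.33,0],[0,0,0],1]
    - [[0.048,0.38,0],[0,0,0],1]
    - [[0.053,0.415,0],[0,0,0],1]
    - [[0.055,0.433,0],[0,0,0],1]

```text
clock: 48.15
eef_pos: [0.4375, 0.0026, 0.1925]
tcp_rot: [180.0, -0.0, 179.6]
ft_force: [-0.4, -0.4, -0.2]
width: 0.0
```

```bash
python3 look.py 20; python3 mv.py
python3 - <<'E'
from h import *
s=load("side20.npz"); crop(s,"s20a.png",310,440,285,380,6); crop(s,"s20b.png",365,485,365,455,6); crop(s,"s20c.png",335,415,215,285,8); s=load("top20.npz"); crop(s,"t20.png",370,510,200,270,5.7)
E
```

```text
[0.4375 0.0026 0.1925] [ 1.7998e+02 -3.0000e-02  1.7958e+02] 0.0 [-0.4 -0.4 -0.2]
t 48.25 p [437.7   2.3 192.5] rpy [ 1.7998e+02 -3.0000e-02  1.7963e+02] w -0.3 F [-0.1  0.6  0.9]
```

View pics/s20a.png

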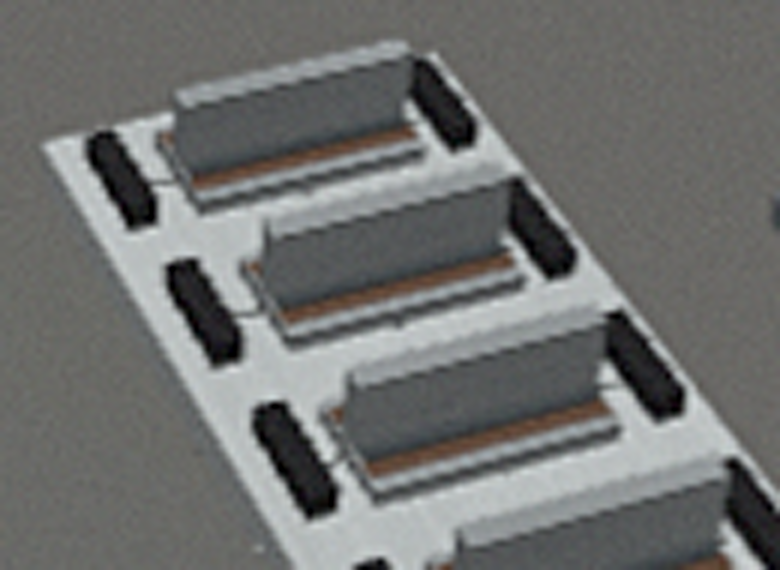

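View pics/s20b.png

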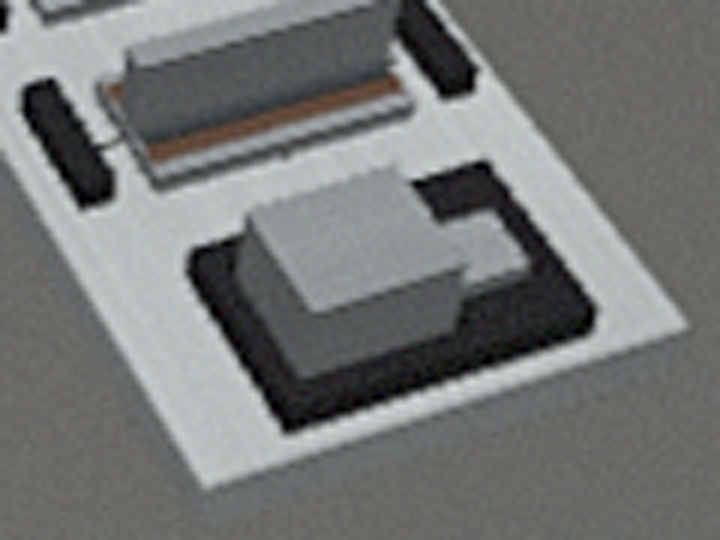

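View pics/t20.png

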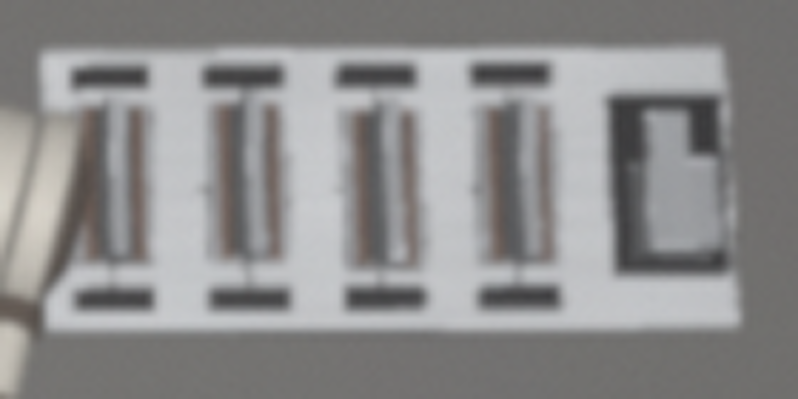

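View pics/side20.png

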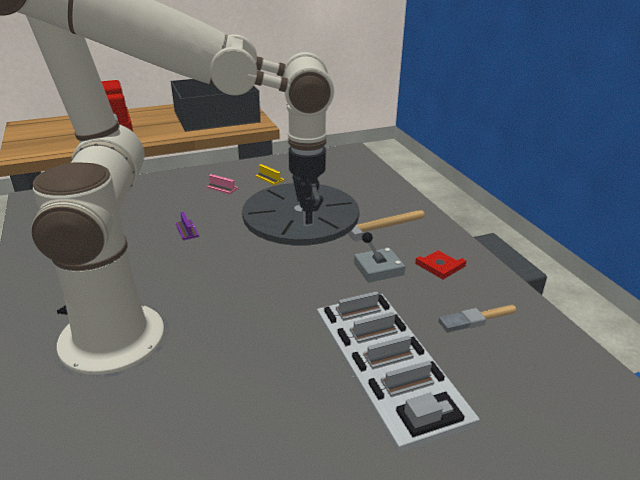

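```bash
cat > chk.py <<'E'
import sys
from meas import *
tag=sys.argv[1]
bay={"top":[(509.0,-121.9),(508.6,-196.9),(507.6,-272),(507.0,-347)],"side":[(507.6,-124.4),(507.3,-199.4),(506.5,-274.4),(505.5,-349.4)]}
for n in("top","side"):
    s=load(f"{n}{tag}.npz"); C=cloud(s); z=C[...,2]
    v=(C[...,0]>.43)&(C[...,0]<.58)&(C[...,1]<-.09)&(s["depth"]>0)
    web=v&(z>.05)&(z<.064)&(C[...,1]>-.39)
    nl,lab,stt,cen=cv2.connectedComponentsWithStats(web.astype(np.uint8))
    for i in range(1,nl):
        if stt[i,4]>25:
            P=C[lab==i]; P=P[P[:,2]>.054]; r=rect(P[:,:2]); b=min(bay[n],key=lambda q:abs(q[1]-r[0][1]))
            L=cv2.fitLine((P[:,:2]*1000).astype(np.float32),cv2.DIST_L2,0,.01,.01).ravel()
            print(n,len(P),r,"z",np.median(P[:,2]).round(4),"ang",np.degrees(np.arctan(L[1]/L[0])).round(1),"minus bay",(r[0]-b).round(1))
    m=v&(z>.048)&(z<.064)&(C[...,1]<-.4); P=C[m]
    for q in (P[P[:,0]<.49],P[P[:,0]>=.49]): print(n,"block z",np.median(q[:,2]).round(4),end=" ")
    print(rect(P[:,:2]))
    m=v&(z>.030)&(z<.04)&(C[...,1]<-.42)&(C[...,1]>-.445)&(C[...,0]>.52)&(C[...,0]<.54); print(" tongue z",np.median(C[m][:,2]).round(4),m.sum())
E
python3 chk.py 20
```

```text
top 63 (array([ 509.7, -121.1]), array([89.7, 10.1]), 0.54) z 0.0584 ang -0.4 minus bay [0.7 0.8]
top 66 (array([ 510.3, -195.9]), array([86. , 11.8]), 0.32) z 0.0585 ang -1.4 minus bay [1.7 1. ]
top 81 (array([ 507.8, -346.8]), array([86.4, 12.9]), -2.16) z 0.0585 ang -1.0 minus bay [0.8 0.2]
top 77 (array([ 505.8, -272.2]), array([86.5, 10.7]), -0.85) z 0.0589 ang -1.3 minus bay [-1.8 -0.2]
top block z 0.0564 top block z 0.056 (array([ 491.1, -432.7]), array([49.8, 42.3]), 2.46)
 tongue z 0.0363 33
side 160 (array([ 509.9, -126.4]), array([89.5, 15.1]), -1.5) z 0.057 ang -0.4 minus bay [ 2.3 -2. ]
side 184 (array([ 510.7, -202.3]), array([90.5, 14.8]), -0.12) z 0.0571 ang -0.3 minus bay [ 3.4 -2.9]
side 208 (array([ 505.5, -278.1]), array([90.1, 14.5]), -0.57) z 0.0572 ang -0.2 minus bay [-1.  -3.7]
side 244 (array([ 506.6, -353.1]), array([91.2, 14.4]), -0.55) z 0.0571 ang -0.6 minus bay [ 1.1 -3.7]
side block z 0.0551 side block z 0.0553 (array([ 490.2, -435.6]), array([51.9, 42.3]), -0.17)
 tongue z 0.0336 73
```

Emit:
send_rows:
  rows:
    - [[-0.005,-0.015,0],[0,0,0],0.5]
    - [[-0.017,-0.048,0],[0,0,0],0.5]
    - [[-0.034,-0.096,0],[0,0,0],0.5]
    - [[-0.051,-0.144,0],[0,0,0],0.5]
    - [[-0.064,-0.18,0.01],[0,0,0],0.5]
    - [[-0.071,-0.2,0.03],[0,0,0],0.5]
    - [[-0.0717,-0.2018,0.05],[0,0,0],0.5]
    - [[-0.0717,-0.2018,0.07],[0,0,0],0.5]
    - [[-0.0717,-0.2018,0.07],[0,0,0],0.5]
    - [[-0.0717,-0.2018,0.07],[0,0,0],0.5]

```text
clock: 49.5
eef_pos: [0.5084, -0.2031, 0.1234]
tcp_rot: [-180.0, 0.0, 179.4]
ft_force: [0.3, -0.1, 0.0]
width: 0.0427
```

```bash
python3 mv.py 508 -200 46 179.5
```

```text
t 49.5 p [ 508.4 -203.1  123.4] rpy [-1.7995e+02  5.0000e-02  1.7940e+02] w 42.7 F [ 0.3 -0.1  0. ]
[0.0005, 0.0032, 0.0774] [-0.0, 0.0, -0.1]
```

Emit:
send_rows:
  rows:
    - [[0,0.002,0.02],[0,0,0],0.5]
    - [[0,0.0028,0.045],[0,0,0],0.5]
    - [[0,0.0028,0.065],[0,0,0],0.5]
    - [[0,0.0028,0.0775],[0,0,0],0.5]
    - [[0,0.0028,0.0775],[0,0,0],0.5]
    - [[0,0.0028,0.0775],[0,0,0],0.5]
    - [[0,0.0028,0.0775],[0,0,0],0.5]
    - [[0,0.0028,0.0775],[0,0,0],0.5]
    - [[0,0.0028,0.0775],[0,0,0],0.5]
    - [[0,0.0028,0.0775],[0,0,0],0.5]

```text
clock: 50.75
eef_pos: [0.5083, -0.1989, 0.0453]
tcp_rot: [-180.0, 0.0, 179.5]
ft_force: [0.4, -1.0, -0.6]
width: 0.0425
```

```bash
python3 mv.py 508 -200 46 179.5
```

```text
t 50.75 p [ 508.3 -198.9   45.3] rpy [-179.99    0.    179.47] w 42.5 F [ 0.4 -1.  -0.6]
[0.0002, -0.0011, -0.0007] [-0.0, 0.0, -0.0]
```

Close, lift 4 mm, shift 2.2 mm toward the robot.

Emit:
send_rows:
  rows:
    - [[0,-0.001,0],[0,0,0],0.7]
    - [[0,-0.001,0],[0,0,0],1]
    - [[0,-0.001,0],[0,0,0],1]
    - [[0,-0.001,0],[0,0,0],1]
    - [[0,-0.001,-0.002],[0,0,0],1]
    - [[0,-0.001,-0.005],[0,0,0],1]
    - [[0.001,-0.001,-0.005],[0,0,0],1]
    - [[0.0022,-0.001,-0.005],[0,0,0],1]
    - [[0.0022,-0.001,-0.005],[0,0,0],1]
    - [[0.0022,-0.001,-0.005],[0,0,0],1]

```text
clock: 52.0
eef_pos: [0.506, -0.1998, 0.0501]
tcp_rot: [180.0, -0.0, 179.5]
ft_force: [-0.8, 0.2, -4.6]
width: 0.0088
```

```bash
python3 mv.py
```

```text
t 52.0 p [ 506.  -199.8   50.1] rpy [180.    -0.   179.47] w 8.8 F [-0.8  0.2 -4.6]
```

Emit:
send_rows:
  rows:
    - [[0,0,0.002],[0,0,0],1]
    - [[0,0,0.004],[0,0,0],1]
    - [[0,0,0.0055],[0,0,0],1]
    - [[0,0,0.0055],[0,0,0],1]
    - [[0,0,0.0055],[0,0,0],0.85]
    - [[0,0,0.0055],[0,0,0],0.6]
    - [[0,0,0.004],[0,0,0],0.5]
    - [[0,0,-0.02],[0,0,0],0.5]
    - [[0,0,-0.07],[0,0,0],0.5]
    - [[0,0,-0.11],[0,0,0],0.5]

```text
clock: 53.25
eef_pos: [0.5064, -0.2001, 0.1622]
tcp_rot: [-179.9, 0.1, 179.5]
ft_force: [1.4, -0.7, 0.8]
width: 0.0425
```

```bash
python3 - <<'E'
from meas import *
s=load("side20.npz"); crop(s,"lev.png",345,410,225,285,10)
for n in("top","side"):
    s=load(f"{n}20.npz"); C=cloud(s); z=C[...,2]
    v=(C[...,0]>.5)&(C[...,0]<.7)&(C[...,1]<.12)&(C[...,1]>-.07)&(s["depth"]>0)
    m=v&(z>.025)&(z<.034); P=C[m]; print(n,"console",rect(P[:,:2]),(P.mean(0)*1000).round(1))
    m=v&(z>.075)&(z<.125); P=C[m]; print(n,"knob",m.sum(),(P.mean(0)*1000).round(1),P[:,2].max().round(3),(P[:,:2].min(0)*1000).round(),(P[:,:2].max(0)*1000).round())
E
python3 mv.py
```

```text
top console (array([636.4,  28.7]), array([102.4,  87.7]), -1.2) [637.7  29.4  29.8]
top knob 54 [598.5  28.7 109.1] 0.12 [588.  16.] [611.  41.]
side console (array([635.8,  22.6]), array([101.9,  93.4]), -2.29) [632.7  16.6  29.2]
side knob 110 [598.6  19.  101.1] 0.115 [586.  10.] [616.  34.]
t 53.25 p [ 506.4 -200.1  162.2] rpy [-1.7995e+02  7.0000e-02  1.7947e+02] w 42.5 F [ 1.4 -0.7  0.8]
```

View pics/lev.png

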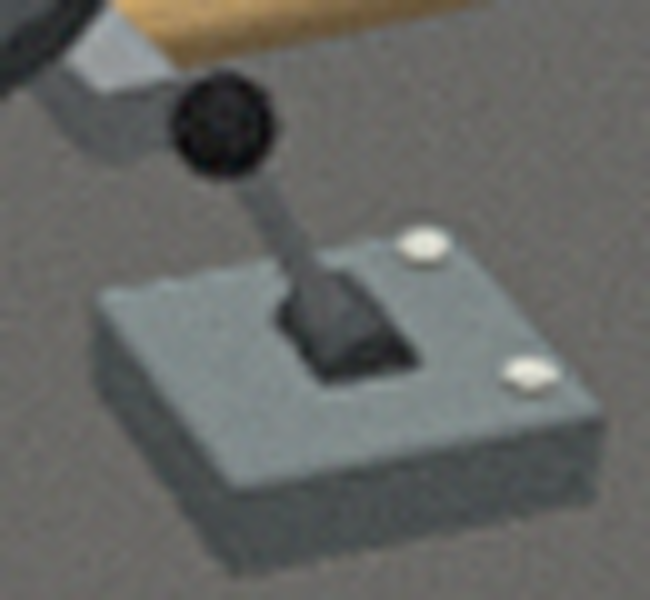

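Emit:
send_rows:
  rows:
    - [[-0.003,0.018,-0.005],[0,0,0],0.8]
    - [[-0.01,0.055,-0.01],[0,0,0],1]
    - [[-0.02,0.1,-0.01],[0,0,0],1]
    - [[-0.03,0.15,-0.01],[0,0,0],1]
    - [[-0.04,0.195,-0.005],[0,0,0],1]
    - [[-0.0465,0.22,0.01],[0,0,0],1]
    - [[-0.0465,0.226,0.03],[0,0,0],1]
    - [[-0.0465,0.226,0.05],[0,0,0],1]
    - [[-0.0465,0.226,0.062],[0,0,0],1]
    - [[-0.0465,0.226,0.062],[0,0,0],1]

```text
clock: 54.5
eef_pos: [0.5535, 0.0261, 0.0968]
tcp_rot: [180.0, -0.2, 179.5]
ft_force: [0.2, -0.4, 0.7]
width: -0.0002
```

```bash
python3 look.py 21; python3 chk.py 21; python3 mv.py 640 25.5 100 179.5
python3 - <<'E'
from h import *
s=load("side21.npz"); crop(s,"s21a.png",320,480,190,450,2.3); crop(s,"s21c.png",325,425,205,285,7)
E
```

```text
[0.5535 0.0261 0.0968] [ 1.7997e+02 -1.7000e-01  1.7947e+02] -0.0002 [ 0.2 -0.4  0.7]
top 73 (array([ 509.8, -122. ]), array([89.5,  9.9]), -0.23) z 0.0588 ang -0.7 minus bay [ 0.8 -0.1]
top 77 (array([ 507.8, -196.9]), array([89.4, 10.5]), 0.13) z 0.0579 ang 0.5 minus bay [-0.8  0. ]
top 69 (array([ 507.8, -346.2]), array([86.4, 12.3]), 1.22) z 0.0593 ang -0.4 minus bay [0.8 0.8]
top 28 (array([ 532.6, -272.4]), array([32.4,  7.2]), -2.64) z 0.0596 ang -2.1 minus bay [25.  -0.4]
top 40 (array([ 486.3, -271.9]), array([47.5, 10.8]), -3.69) z 0.0583 ang -0.7 minus bay [-21.3   0.1]
top block z 0.0555 top block z 0.0555 (array([ 491.4, -432.5]), array([49.2, 42.9]), 0.34)
 tongue z 0.0342 36
side 160 (array([ 509.9, -126.8]), array([89.3, 15.8]), 0.81) z 0.057 ang -0.8 minus bay [ 2.3 -2.4]
side 177 (array([ 508.7, -203.1]), array([90.9, 15.4]), -0.81) z 0.0571 ang -0.4 minus bay [ 1.4 -3.7]
side 208 (array([ 504.8, -277.6]), array([90.2, 15.6]), -2.25) z 0.0572 ang -1.4 minus bay [-1.7 -3.2]
side 246 (array([ 506.7, -352.3]), array([90.7, 13.7]), 0.49) z 0.0571 ang -0.6 minus bay [ 1.2 -2.9]
side block z 0.0551 side block z 0.0553 (array([ 490.3, -435.2]), array([52.7, 42.4]), -1.64)
 tongue z 0.0334 72
t 54.6 p [554.9  25.7  98.6] rpy [-1.8000e+02  4.0000e-02  1.7946e+02] w 0.0 F [-0.7 -1.   0.3]
[-0.0851, 0.0007, -0.0013] [-0.0, 0.0, -0.0]
```

View pics/s21a.png

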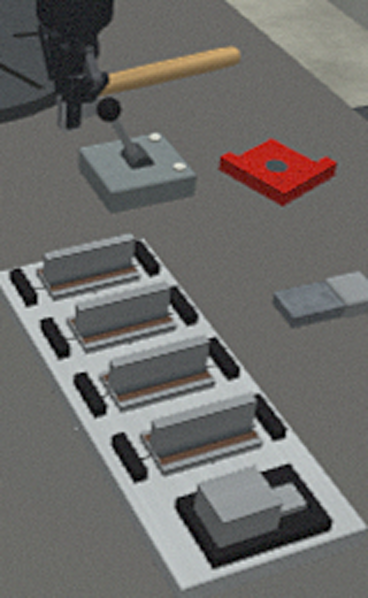

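View pics/s21c.png

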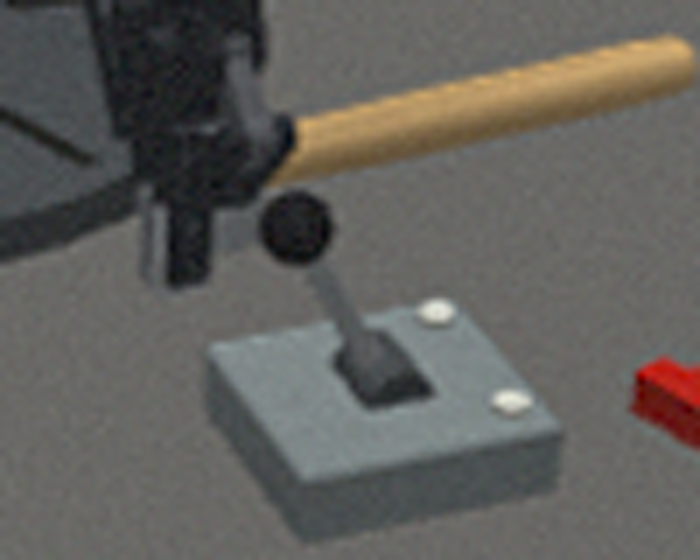

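Emit:
send_rows:
  rows:
    - [[-0.008,0,-0.001],[0,0,0],1]
    - [[-0.016,0,-0.001],[0,0,0],1]
    - [[-0.024,0,-0.001],[0,0,0],1]
    - [[-0.033,0,-0.001],[0,0,0],1]
    - [[-0.042,0,-0.001],[0,0,0],1]
    - [[-0.051,0,-0.001],[0,0,0],1]
    - [[-0.06,0,-0.001],[0,0,0],1]
    - [[-0.069,0,-0.001],[0,0,0],1]
    - [[-0.077,0,-0.001],[0,0,0],1]
    - [[-0.085,0.0005,-0.001],[0,0,0],1]

```text
clock: 55.85
eef_pos: [0.6399, 0.0254, 0.0989]
tcp_rot: [180.0, -0.0, 179.5]
ft_force: [-0.5, -0.0, 0.5]
width: -0.0
```

```bash
python3 mv.py
python3 - <<'E'
from h import *
s=vision.snapshot("side"); np.savez("side22.npz",**s); crop(s,"s22.png",325,425,205,285,7)
E
```

```text
t 55.85 p [639.9  25.4  98.9] rpy [ 1.8000e+02 -3.0000e-02  1.7947e+02] w -0.0 F [-0.5 -0.   0.5]
```

View pics/s22.png

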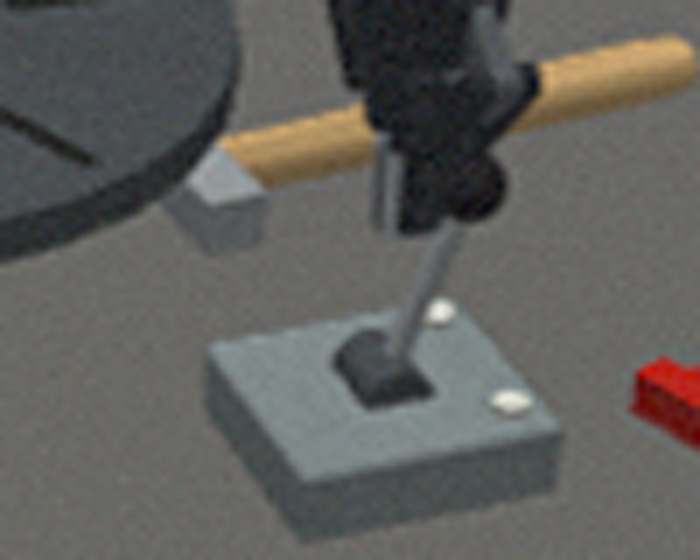

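Lever is moving with the finger. Continue in small steps until the stop.

Emit:
send_rows:
  rows:
    - [[-0.002,0,0],[0,0,0],1]
    - [[-0.004,0,0],[0,0,0],1]
    - [[-0.006,0,0],[0,0,0],1]
    - [[-0.008,0,0],[0,0,0],1]
    - [[-0.009,0,0],[0,0,0],1]
    - [[-0.01,0,0],[0,0,0],1]
    - [[-0.011,0,0],[0,0,0],1]
    - [[-0.012,0,0],[0,0,0],1]
    - [[-0.012,0,0],[0,0,0],1]
    - [[-0.012,0,0],[0,0,0],1]

```text
clock: 57.15
eef_pos: [0.6505, 0.0253, 0.099]
tcp_rot: [-180.0, -0.2, 179.5]
ft_force: [-5.3, 0.1, 1.6]
width: -0.0003
```

Emit:
send_rows:
  rows:
    - [[-0.0005,0,0],[0,0,0],1]
    - [[-0.001,0,0],[0,0,0],1]
    - [[-0.0015,0,0],[0,0,0],1]
    - [[-0.0015,0,0],[0,0,0],1]
    - [[-0.0015,0,0],[0,0,0],1]
    - [[-0.0015,0,0],[0,0,0],1]
    - [[-0.0015,0,0],[0,0,0],1]
    - [[-0.0015,0,0],[0,0,0],1]
    - [[-0.0015,0,0],[0,0,0],1]
    - [[-0.0015,0,0],[0,0,0],1]

```text
clock: 58.4
eef_pos: [0.6507, 0.0254, 0.099]
tcp_rot: [-180.0, -0.4, 179.5]
ft_force: [-10.3, 0.4, 5.9]
width: -0.0
```

At the end stop (force rises, no more motion). Back off and up.

Emit:
send_rows:
  rows:
    - [[0.01,0,0],[0,0,0],1]
    - [[0.03,0,0],[0,0,0],1]
    - [[0.06,0,0],[0,0,0],1]
    - [[0.095,0,-0.01],[0,0,0],1]
    - [[0.13,0,-0.04],[0,0,0],1]
    - [[0.16,0,-0.08],[0,0,0],1]
    - [[0.19,0,-0.11],[0,0,0],1]
    - [[0.2,0,-0.12],[0,0,0],1]
    - [[0.2,0,-0.12],[0,0,0],1]
    - [[0.2,0,-0.12],[0,0,0],1]

```text
clock: 59.65
eef_pos: [0.4533, 0.0271, 0.2187]
tcp_rot: [180.0, 0.0, 179.5]
ft_force: [-0.6, -0.1, -0.2]
width: 0.0001
```

```bash
python3 look.py 23; python3 chk.py 23
python3 - <<'E'
from h import *
s=load("side23.npz"); crop(s,"s23.png",320,480,200,450,2.3); crop(s,"s23c.png",325,425,205,285,7)
C=cloud(s); z=C[...,2]; m=(C[...,0]>.62)&(C[...,0]<.72)&(C[...,1]<.06)&(C[...,1]>-.02)&(z>.085)&(z<.125); print((C[m].mean(0)*1000).round(1),(C[m].min(0)*1000).round(),(C[m].max(0)*1000).round())
E
```

```text
[0.4533 0.0271 0.2187] [1.8000e+02 1.0000e-02 1.7946e+02] 0.0001 [-0.6 -0.1 -0.2]
top 67 (array([ 509.7, -122.7]), array([89.3, 10.2]), -1.67) z 0.0582 ang -1.1 minus bay [ 0.7 -0.8]
top 73 (array([ 507.7, -197. ]), array([88.9, 11. ]), -0.17) z 0.0597 ang -0.1 minus bay [-0.9 -0.1]
top 73 (array([ 506.7, -346.7]), array([89.2, 11.3]), -0.26) z 0.0586 ang -0.4 minus bay [-0.3  0.3]
top 55 (array([ 496. , -272.6]), array([67.5, 11. ]), -2.99) z 0.0581 ang -1.6 minus bay [-11.6  -0.6]
top block z 0.0558 top block z 0.0552 (array([ 489.9, -432.8]), array([50.4, 42.3]), -1.5)
 tongue z 0.0351 35
side 159 (array([ 509.5, -126.7]), array([90. , 15.4]), 0.84) z 0.0568 ang -0.5 minus bay [ 1.9 -2.3]
side 181 (array([ 508.2, -202. ]), array([90.4, 14.6]), -1.13) z 0.0571 ang -0.6 minus bay [ 0.9 -2.6]
side 205 (array([ 505.2, -277.8]), array([89.4, 14.9]), 0.27) z 0.0572 ang -1.1 minus bay [-1.3 -3.4]
side 241 (array([ 506.2, -351.9]), array([89.6, 13.8]), 0.42) z 0.0572 ang -0.4 minus bay [ 0.7 -2.5]
side block z 0.055 side block z 0.0554 (array([ 489.6, -435.5]), array([50.9, 43.1]), 0.59)
 tongue z 0.0332 72
[671.3  17.1 102.8] [662.   8.  86.] [685.  30. 115.]
```

View pics/s23c.png

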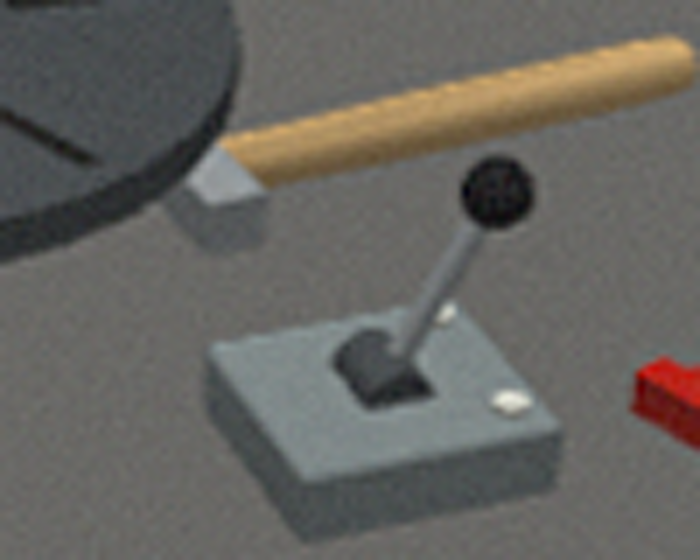

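View pics/top23.png

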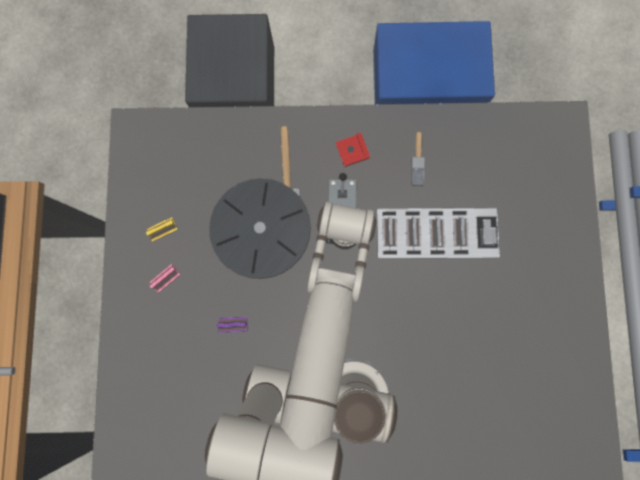

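View pics/s23.png

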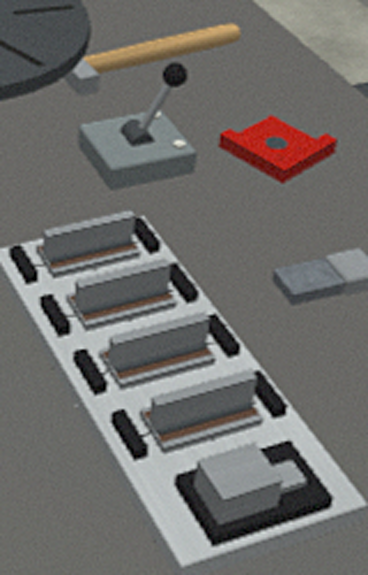

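The lever is fully over: the knob is at x ≈ 673 mm against 674 expected. All coupons are in their bays, the block is in its pocket, the tools look unmoved and the arm is clear. Handing in.

```bash
python3 -c "
from plant import ctrl
print(ctrl.job_done())"
```

```text
the job is handed in; nothing more can be done
None
```

The stage is loaded and the job is handed in, at about 60 s of the 210 s allowed. All four grey coupons stand in bays 1 to 4, the reference block is seated in its pocket, and the lever was pushed over last.

**Last checks:**
- **Coupons:** all are flat, with web tops at 57–59 mm against 58 expected. They measure within about 2 mm of centre along the bay and about 1° of square. I re-gripped the coupon in bay 2 and moved it 2.2 mm, because it sat too close to the far stop.
- **Block:** the top is at 55–56 mm against 56 expected, and the tongue at 33–35 mm against 34. It went in without touching the walls, and the floor contact showed in the force reading.
- **Lever:** I pushed until the force rose to about 10 N with no further motion. The knob then stood at about 673 mm in x, against 674 expected for fully on.
- **Left alone:** in the final pictures the tools and the coloured look-alikes are where they were at the start.

**Checks that disagreed:**
- **Between cameras:** the two cameras differ by 2–3 mm on absolute positions. I relied on the side camera because it matched the arm's own position when coupons were held.
- **Side camera, sideways in the bays:** it reads the coupons 2–3 mm off. I put that down to it also seeing the webs' side faces; the top camera shows under 1 mm.
- **Bay 3:** in the last top view the bay 3 coupon's web top was only partly picked up, so its position along the bay rests on the side view (about −1.3 mm) and an earlier top view (−1.8 mm).

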